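# Prop the flip guard and trim the light-table dimmer

## Robot

A 7-joint arm with a two-finger parallel gripper is mounted at the origin on the work surface. World frame = base frame: x ahead of the robot, y to its left, z up, the work surface at z = 0. Lengths are in m, angles in rad, forces in N, time in s.
With the tool pointing down it reaches from about 0.4 to 0.9 m from the base axis. Payload 5.5 kg.
Tool frame: the origin (TCP) lies at the very end of the fingers, on their centre line; the grasp point (between the pads) lies 19 mm behind it; z points along the fingers, y is the direction in which the jaws open and shut (so a half turn about z gives the same grasp; the last joint's range is limited). The gripper opens to 85 mm and grips with 20 to 120 N. Pads are 22 mm wide; open, the fingers measure 114 mm over their backs; the gripper's body (76 mm by 85 mm) begins 54 mm behind the grasp point. The pads swing forward as they close: fully open they stand 13 mm farther back than shut.
Start: joints at [1.435, 0.501, -0.427, 1.55, 0.221, 1.138, -0.21], TCP at [0.252, -0.599, 0.231] pointing down, gripper open.
Joint ranges: [-2.88, 2.88], [-0.31, 2.03], [-1.54, 1.56], [0.2, 2.42], [-1.41, 4.55], [0.19, 2.02], [-2.57, 2.57]. Speed limits (rad/s): [2.57, 2.57, 3.14, 3.14, 3.14, 3.14, 3.14].

## Interface

Orientations are given as a 3x3 rotation matrix whose columns are the frame's x, y, z axes.
In Python, from workcell import ctrl gives the robot as it stands.
- The arm moves only by the tool apply_moves, never from a script. Its argument "increments" is a list of rows, each a list of 4 numbers: the shift along the tool's x, y, z in mm, then the turn about the tool's z in rad. A call has 1 to 8 rows; each row shifts and turns the commanded pose from where the row before left it, along the tool's axes as they then stand; what a row does not reach is not made up. A row lasts 1/8 s, in which the tool goes at most 62.5 mm and 10.7 degrees, less where a joint would pass 70% of its speed; a pose out of reach is approached as far as the arm can. A call with a gripper value outside its range is refused whole. "claw" is the opening, from 0 (shut) to 1 (fully open), set as the call begins (left out, the last holds). The fingers move at their own pace and stop on an object; "grip_force" is the grip in N (left out, the last holds). Time passes only in rows, so rows that do not move let the fingers close. It gives the time, the measured TCP pose, the force and the opening at its end, in the units of the state.
- ctrl.get_obs(): the state, without advancing time (a new reading comes with each control period).
- ctrl.capture(name): name is "scene" or "top" or "wrist"; returns the picture (384x512x3 uint8, red, green, blue); there is no depth.
- ctrl.camera_model(name): a dict with "K" (3x3 intrinsics, pixels), "position" and "orientation" of the camera in the world; the wrist camera has in their place "mount" (4x4, takes a point from camera to tool coordinates, whose origin is the TCP and whose axes are the flange's). Camera axes: x right, y up, looking along -z (the intrinsics and any distortion apply to the point x, -y, -z); pixel columns grow to the right and rows downward; lengths in m; the calibration is good to about 2 mm. The wrist camera is an equidistant fisheye: a pixel r from the principal point sees the ray r / f radians off the axis. A picture is of the moment at which its call begins: read the wrist's pose just before it. camera_model takes no time and is no camera call.
- ctrl.sign_off(): hands the job in, once; it reports no verdict.
Trained networks look in the newest picture that a camera, given by its name, has taken for a name from the list of things; names that differ only in an ending like _2 or _b are one class to them, and where a whole thing is asked for, a point or a joint stands for the part that bears it (a point fixed in the world has none). Each returns a list of dicts, best first, with "p" (0 to 1); they miss things now and then, are a little off and sometimes report something else, mostly with a low value. They report only what shows in the picture. A call takes as long as a camera call. They do not tell look-alikes from the thing itself.
- ctrl.outline_of(camera, name): "region" (384x512 bool, what is visible of it) and "at" ([column, row] in pixels, amid what is visible of it).
- ctrl.mark_of(camera, name): "at" ([column, row] in pixels: a listed point, or the origin of a listed thing).
The state is a dict: "clock": time; "joints": joint angles; "joint_vel": joint speeds; "joint_efforts": joint torques, N m; "eef_pos": TCP position; "tool_rot": TCP orientation; "ft_force": force on the tool from outside, world axes, zero at the start; "moment": the same for the moment, N m; "opening": opening from 0.0 (shut) to 1.0 (fully open).
Only numpy, scipy, OpenCV 4.12 (cv2) and the standard library are available. Lean on these libraries where they do the work, as an engineer would, in place of code of your own. Each camera call takes 0.05 s, during which the arm holds its last target.

## Task

On the light table's control box, lift the amber flip guard and prop it open with the blue-footed stay, pressing its foot down into the round socket next to the hinge until the stiff seat inside is felt to bottom, then letting go. Then, with the guard propped, turn the knob clockwise until its white pointer lines up with the green mark. Be gentle with the thin guard and the box, and leave the bottle, the cardboard model and the pencil case where they are.

Things in the scene. Friction and masses are not known exactly. Their poses are not given: they have to be found in the camera images.
- unit: Grey control box fixed on the table, 50 mm high (deck at z 50). Origin on the table under it; it spans x -75 to 75, y -58 to 67 mm, turned up to 0.3 rad. A rail on the deck (y 59 to 67, 38 mm high) carries the guard's hinge axis, along x at y 55, z 86. Socket centre x 35, y 31; knob axis x -30, y -31. A thin look-only rest pillar at x 64, y -48.
- guard (a joint): Angle of the amber see-through flip guard, rad: 0 shut (level), grows as it opens up and over to the box's +y side, free to 1.9. Light (100 g) and sprung: falls shut when let go; about 0.6 N lifts the tab. Plate 4 mm thick, x -65 to 65, reaching 112 mm from the hinge axis. On the seated stay it leans against the stay's bumper at about 1.5; it may be pushed further meanwhile.
- guard_tab (a point): Middle of the outer edge of the guard's orange tab, half-way through its 4 mm thickness. The tab is 30 mm wide (box x 20 to 50, in line with the socket) and ends 124 mm from the hinge axis; shut, it overhangs the box's -y side by 13 mm, its underside at z 84. Thin: keep contact forces on the guard below 15 N.
- stay_center (a point): Centre, 73.5 mm up, of the loose upright stay (0.25-0.42 kg), 147 mm high: blue foot 40 mm across, 16 thick (1.5 bevel below); 16 mm aluminium stem; dark bumper on it 40 mm across at 90-98 mm up, coned below from 66 mm; bare stem above to grip. On the box's -y side. The foot's 12 mm rim hooks under the tab to lever it; the cone pushes it aside on lowering. z along the stem.
- stay_foot (a point): Centre of the underside of the stay's foot.
- stay: The stay as a whole; origin at the centre of the foot's underside, z along the stem.
- socket (a point): Centre of the mouth, at deck level, of the round socket: 42.5 mm across with a 1.5 mm bevel, 24 mm from the hinge axis. Axes as the box.
- seat (a joint): How far the 23 mm round rubber seat in the socket's floor is pressed down, m: 0 as found, 0.006 when the foot bottoms on rigid lugs round it. Stiff: sinks under about 6 N (stay's weight included), does not spring back, and is not sunk by the stay's weight. Its height varies: 6 to 18 mm below the deck as found, lugs 6 mm lower, so bottoming must be felt. More than 20 N cracks it.
- knob (a joint): Angle of the black trim knob, rad: 0 = pointer towards the box's -x, grows clockwise seen from above, end stop at 2.6. Stiff (0.10 N m), stays where left. A bar 40 mm long, 13 mm thick, 22 mm high, from 5 to 27 mm above the deck.
- knob_pointer (a point): On the knob's axis, at the top of the bar (z 77 mm); its x axis points along the bar to the end with the white line (the pointer).
- mark (a point): Green mark on the deck, 30 mm from the knob's axis; its x axis points straight outward from that axis. 0.5 to 1.45 rad clockwise of the pointer at the start.
- bottle: Pink bottle, 60 mm across, 150 mm high; bystander. Origin at its underside's centre.
- model: Small cardboard study model, 70 by 70 by 80 mm; bystander. Origin at its underside's centre.
- case: Black pencil case, 130 (x) by 55 by 30 mm; bystander. Origin at its underside's centre.
There are look-alikes about, which are no part of the job. What is shaped like the stay but purple or yellow is not meant.

How it is judged:
By the outcome, as a careful person would: the job done as asked, in the order asked, and still so for the second after the job is handed in, with the robot touching nothing.
It also fails if it takes over 64 s, if anything falls off the work surface, if the arm or the gripper's body presses on something with over 40 N, if the wrist force passes 120 N, or if a joint passes its speed limit or range.

## Working session

There is one attempt and no reset: what is moved stays moved. The work goes in short steps, Python scripts to look and compute and a tool call to move; the robot and the scene stay as the last step left them, time stands still between calls to the robot, and variables do not carry over. Pictures are saved under pics/ and viewed, and the job is handed in when it is done.

Besides the shell and the picture viewer there is one more tool, called after "Call:" as name([rows], argument=value, ...), one row to a line, values as JSON. apply_moves: Moves the arm, as the interface text tells. Its arguments: {"type":"object","properties":{"increments":{"type":"array"},"claw":{"type":"number"},"grip_force":{"type":"number"}},"required":["increments"]}

```bash
ls -la; mkdir -p pics; cat > h.py <<'E'
import numpy as np, cv2
from workcell import ctrl
def cap(n,f):
    im=ctrl.capture(n); cv2.imwrite(f'pics/{f}.png',cv2.cvtColor(np.asarray(im),cv2.COLOR_RGB2BGR)); return im
def ray(n,px,obs=None):
    m=ctrl.camera_model(n);K=np.array(m['K'])
    u=(px[0]-K[0,2])/K[0,0];v=(px[1]-K[1,2])/K[1,1]
    if n=='wrist':
        r=np.hypot(u,v);d=np.array([np.sin(r)*u/r,-np.sin(r)*v/r,-np.cos(r)])
        M=np.array(m['mount']);obs=obs or ctrl.get_obs();R=np.array(obs['tool_rot']);p=np.array(obs['eef_pos'])
        return p+R@M[:3,3],R@M[:3,:3]@d
    d=np.array([u,-v,-1.]);
    if 'distortion' in m or 'dist' in m:
        pass
    R=np.array(m['orientation']);return np.array(m['position']),R@d/np.linalg.norm(d)
def atz(n,px,z,obs=None):
    o,d=ray(n,px,obs);return o+d*(z-o[2])/d[2]
def proj(n,P,obs=None):
    m=ctrl.camera_model(n);K=np.array(m['K'])
    if n=='wrist':
        M=np.array(m['mount']);obs=obs or ctrl.get_obs();R=np.array(obs['tool_rot']);p=np.array(obs['eef_pos'])
        c=M[:3,:3].T@(R.T@(np.array(P)-p)-M[:3,3])
        x,y,z=c[0],-c[1],-c[2];th=np.arctan2(np.hypot(x,y),z);h=np.hypot(x,y)
        return np.array([K[0,2]+K[0,0]*th*x/h,K[1,2]+K[1,1]*th*y/h])
    R=np.array(m['orientation']);c=R.T@(np.array(P)-np.array(m['position']))
    return np.array([K[0,2]+K[0,0]*c[0]/-c[2],K[1,2]+K[1,1]*-c[1]/-c[2]])
E
python3 - <<'E'
from h import *
print(ctrl.get_obs())
for n in('scene','top','wrist'):
    print(n,ctrl.camera_model(n)); cap(n,n+'0')
for n in('scene','top'):
    for t in('unit','guard_tab','stay_center','stay_foot','stay','socket','knob_pointer','mark','bottle','model','case'):
        print(n,t,[(np.round(d['at'],1).tolist(),round(d['p'],2)) for d in ctrl.mark_of(n,t)])
print(ctrl.get_obs()['clock'])
E
```

```text
total 12
drwxr-xr-x  3 agent agent 4096 Dec  7 01:00 .
drwxr-xr-x 23 root  root  4096 Dec  7 01:00 ..
drwxr-xr-x  2 agent agent 4096 Dec  7 01:00 pics
{'clock': 0.0, 'joints': array([ 1.43519177,  0.50183724, -0.42679862,  1.55144259,  0.22076878,
        1.13829182, -0.21033675]), 'joint_vel': array([-8.89509480e-04,  2.94747073e-04,  7.77913415e-04,  9.48935261e-06,
        2.62478587e-04, -1.37238863e-03,  1.64570137e-03]), 'joint_efforts': array([ 5.01190368e-05, -5.69524276e+01, -5.81647083e+00, -2.80940348e+01,
        1.05898030e-02,  1.21483533e-02, -3.04792671e-06]), 'eef_pos': array([ 0.25211164, -0.59836932,  0.23026973]), 'tool_rot': array([[ 9.21522005e-01,  3.88325585e-01, -6.58824358e-04],
       [ 3.88326132e-01, -9.21520227e-01,  1.81314935e-03],
       [ 9.69723096e-05, -1.92669574e-03, -9.99998139e-01]]), 'ft_force': array([0.5035467 , 0.14455573, 1.29714565]), 'moment': array([-0.05364961, -0.01036064,  0.02130885]), 'opening': 1.0012112676785434}
scene {'K': array([[438.61724573,   0.        , 252.93219655],
       [  0.        , 438.61724573, 184.15339676],
    
[... 1571 characters left out ...]
)]
scene knob_pointer []
scene mark [([296.9, 208.8], 0.53)]
scene bottle [([132.6, 133.3], 0.91)]
scene model [([136.6, 235.1], 0.77)]
scene case [([401.9, 202.5], 0.78)]
top unit [([204.2, 210.7], 0.65)]
top guard_tab [([227.7, 197.3], 0.97)]
top stay_center [([362.8, 244.4], 0.81), ([311.0, 275.0], 0.5)]
top stay_foot [([352.5, 244.3], 0.83), ([306.9, 270.2], 0.7), ([327.4, 249.3], 0.52), ([337.2, 249.3], 0.41)]
top stay [([307.8, 269.9], 0.74), ([329.6, 248.3], 0.59), ([353.8, 247.3], 0.56)]
top socket [([194.2, 194.9], 0.96)]
top knob_pointer []
top mark [([327.8, 249.9], 0.16)]
top bottle [([398.7, 261.7], 0.59)]
top model [([332.2, 140.0], 0.71)]
top case [([104.0, 252.5], 0.67)]
1.25
```

View pics/scene0.png

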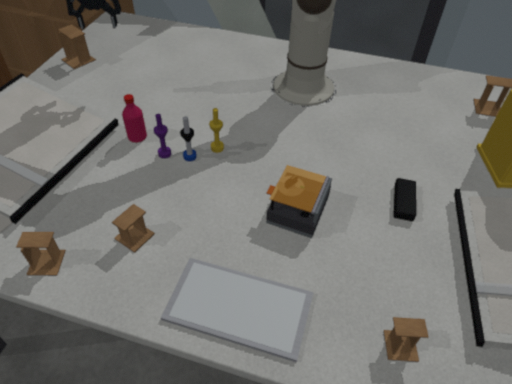

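View pics/top0.png

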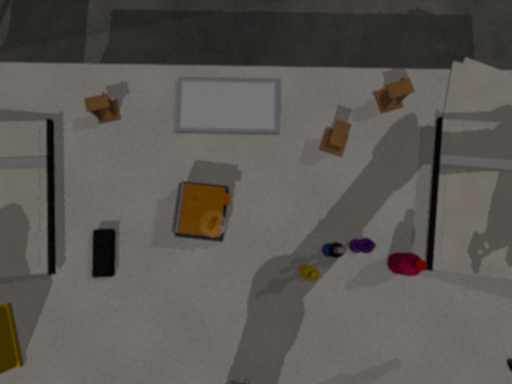

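View pics/wrist0.png

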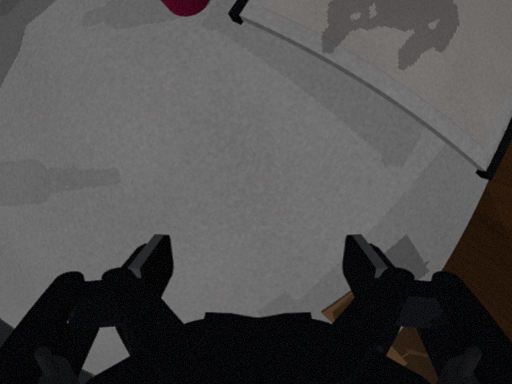

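The blue-footed stay is the middle one: scene about (188,140), top about (333,249). Purple is at top (362,245), yellow at (309,272). The box is at top about (203,210), with the tab on its −y side at (228,197). Next I'll triangulate these.

```bash
cat >> h.py <<'E'
def tri(obs_list):
    A=np.zeros((3,3));b=np.zeros(3);L=[]
    for o,d in obs_list:
        Q=np.eye(3)-np.outer(d,d);A+=Q;b+=Q@o;L.append((o,d))
    P=np.linalg.solve(A,b);return P,[np.linalg.norm(np.cross(P-o,d)) for o,d in L]
E
python3 - <<'E'
from h import *
for nm,a,b,z in [('socket',(302.8,210.1),(194.2,194.9),.05),('tab',(263.3,186.1),(227.7,197.3),.086),('foot',(190.6,156),(328.,249.3),0.),('unit',(294.9,210.7),(204.2,210.7),0)]:
    P,r=tri([ray('scene',a),ray('top',b)]);print(nm,P.round(4),np.round(r,4),atz('scene',a,z).round(4),atz('top',b,z).round(4))
a=ctrl.camera_model('top')
im=cv2.imread('pics/top0.png');cv2.imwrite('pics/topz.png',np.hstack([cv2.resize(im[160:260,150:250],(400,400),interpolation=3),cv2.resize(im[220:290,290:390],(400,280),interpolation=3).copy() if 0 else cv2.resize(im[210:310,290:390],(400,400),interpolation=3)]))
im=cv2.imread('pics/scene0.png');cv2.imwrite('pics/scenez.png',np.hstack([cv2.resize(im[150:250,250:350],(400,400),interpolation=3),cv2.resize(im[80:180,130:230],(400,400),interpolation=3)]))
for n in('top','scene'):
  for t in('unit','stay'):
    for d in ctrl.outline_of(n,t):
      r=np.array(d['region']);ys,xs=np.where(r);print(n,t,round(d['p'],2),r.sum(),xs.min(),xs.max(),ys.min(),ys.max())
E
```

```text
socket [0.5996 0.1296 0.053 ] [0. 0.] [0.5971 0.1293 0.05  ] [0.6001 0.1301 0.05  ]
tab [0.59   0.0295 0.0973] [0.0068 0.0068] [0.5819 0.0205 0.086 ] [0.5897 0.0369 0.086 ]
foot [ 0.4594 -0.2366  0.0036] [0.0016 0.0016] [ 0.4558 -0.2367  0.    ] [ 0.4598 -0.239   0.    ]
unit [5.632e-01 1.072e-01 3.000e-04] [0.0016 0.0016] [0.5636 0.1056 0.    ] [0.5629 0.1088 0.    ]
top unit 0.65 2878 172 229 181 240
top stay 0.57 256 322 342 242 255
top stay 0.49 274 299 318 264 281
scene unit 0.73 3257 265 330 165 238
scene unit 0.29 1669 267 324 165 211
scene stay 0.73 424 153 170 114 158
scene stay 0.59 343 180 195 119 161
scene stay 0.44 906 393 415 178 221
```

```bash
ls pics
```

```text
scene0.png
scenez.png
top0.png
topz.png
wrist0.png
```

View pics/topz.png

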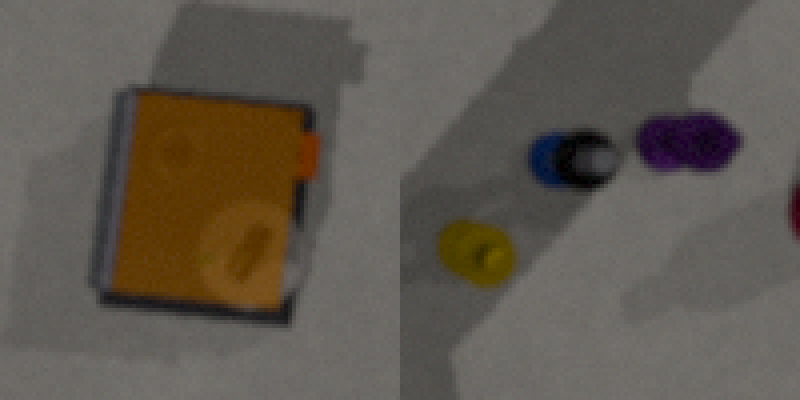

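View pics/scenez.png

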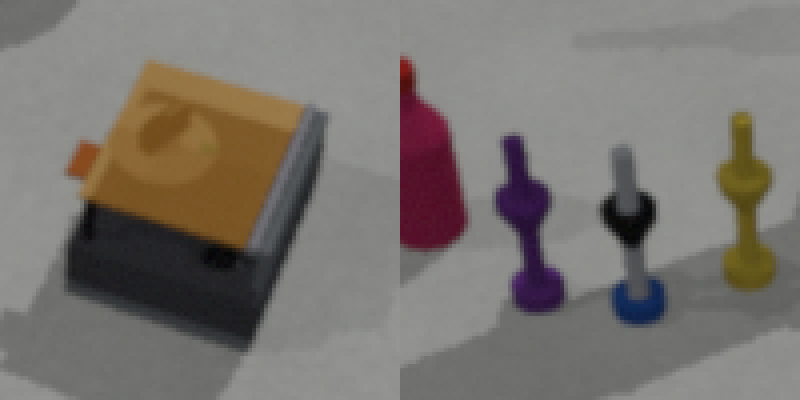

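```bash
cat >> h.py <<'E'
def ang(R): return np.arctan2(R[1,1],R[0,1])   # heading of tool y
def plan(target,yaw,n,o=None,smooth=False):
    """rows to take TCP to world target with tool-y heading yaw (rad)"""
    o=o or ctrl.get_obs();p=np.array(o['eef_pos']);a=ang(np.array(o['tool_rot']))
    da=(yaw-a+np.pi)%(2*np.pi)-np.pi
    rows=[];d=(np.array(target)-p)/n;h=a
    for i in range(n):
        ty=np.array([np.cos(h),np.sin(h),0]);tz=np.array([0,0,-1.]);tx=np.cross(ty,tz)
        rows.append([round(float(d@tx)*1000,1),round(float(d@ty)*1000,1),round(float(d@tz)*1000,1),round(-da/n,4)])
        h+=da/n
    print(rows,'dyaw',round(da,3));return rows
def st():
    o=ctrl.get_obs();print('t',round(o['clock'],2),'p',np.round(o['eef_pos'],4),'hd',round(ang(o['tool_rot']),4),'f',np.round(o['ft_force'],2),'m',np.round(o['moment'],2),'op',round(o['opening'],3),'j',np.round(o['joints'],2));return o
E
python3 - <<'E'
from h import *
st();plan([.459,-.238,.235],-.13,8)
E
```

```text
t 1.45 p [ 0.2524 -0.599   0.2313] hd -1.172 f [ 0.62  0.47 -0.27] m [ 0.02  0.01 -0.01] op 1.002 j [ 1.44  0.5  -0.43  1.55  0.22  1.14 -0.21]
[[41.3, -31.6, -0.5, np.float64(-0.1302)], [45.1, -25.9, -0.5, np.float64(-0.1302)], [48.0, -19.8, -0.5, np.float64(-0.1302)], [50.2, -13.4, -0.5, np.float64(-0.1302)], [51.5, -6.8, -0.5, np.float64(-0.1302)], [52.0, -0.1, -0.5, np.float64(-0.1302)], [51.6, 6.7, -0.5, np.float64(-0.1302)], [50.2, 13.3, -0.5, np.float64(-0.1302)]] dyaw 1.042
```

Call:
apply_moves([
  [41.3,-31.6,-0.5,-0.13],
  [45.1,-25.9,-0.5,-0.13],
  [48,-19.8,-0.5,-0.13],
  [50.2,-13.4,-0.5,-0.13],
  [51.5,-6.8,-0.5,-0.13],
  [52,0,-0.5,-0.13],
  [51.6,6.7,-0.5,-0.13],
  [50.2,13.3,-0.5,-0.13],
], claw=1, grip_force=40)

```text
clock: 2.45
eef_pos: [0.46, -0.237, 0.2357]
tool_rot: [[0.128, 0.992, 0.001], [0.992, -0.128, -0.001], [-0.001, 0.001, -1.0]]
ft_force: [0.5, -0.4, 0.2]
opening: 0.995
```

Call:
apply_moves([
  [0,0,0,0],
  [0,0,0,0],
])

```text
clock: 2.7
eef_pos: [0.4591, -0.2387, 0.2354]
tool_rot: [[0.132, 0.991, -0.0], [0.991, -0.132, -0.001], [-0.001, -0.0, -1.0]]
ft_force: [0.5, 0.2, -0.5]
opening: 0.998
```

```bash
python3 - <<'E'
from h import *
o=st();cap('wrist','w1')
for t in('stay_center','stay_foot','stay'):
    for d in ctrl.mark_of('wrist',t): print(t,np.round(d['at'],1),round(d['p'],2),atz('wrist',d['at'],.0735 if 'cent' in t else 0,o).round(4))
E
```

```text
t 2.7 p [ 0.4591 -0.2387  0.2354] hd -0.1324 f [ 0.49  0.17 -0.53] m [-0.03  0.   -0.02] op 0.998 j [ 1.1   0.32 -0.81  1.87  0.27  1.06  0.06]
stay_center [281.2 240.5] 0.93 [ 0.4752 -0.3141  0.0735]
stay_center [190.9 126.9] 0.89 [ 0.3972 -0.1763  0.0735]
stay_foot [258.5 164.1] 0.93 [ 0.4598 -0.2375  0.    ]
stay_foot [273.3 219.7] 0.91 [ 0.4697 -0.3157  0.    ]
stay_foot [202.9 122.9] 0.89 [ 0.3967 -0.1745  0.    ]
stay [257.8 162.1] 0.97 [ 0.4593 -0.2348  0.    ]
stay [274.  217.1] 0.92 [ 0.4711 -0.3121  0.    ]
stay [251.5 293.8] 0.56 [ 0.4233 -0.4317  0.    ]
stay [257.6 176.1] 0.26 [ 0.4566 -0.253   0.    ]
```

View pics/w1.png

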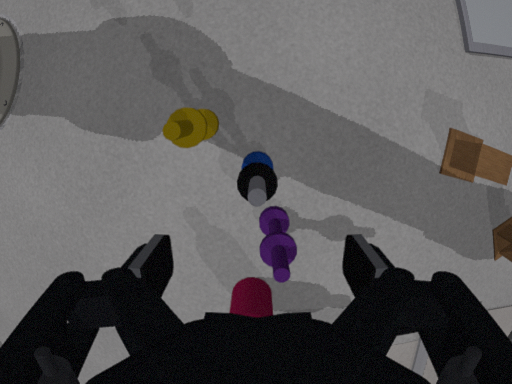

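```bash
python3 - <<'E'
from h import *
o=st();print(atz('wrist',(257.3,188),.147,o),atz('wrist',(257.6,181),.098,o),proj('wrist',o['eef_pos'],o))
plan([.4595,-.237,.112],-.1324,4,o)
E
```

```text
t 2.9 p [ 0.4586 -0.2397  0.2352] hd -0.1349 f [-0.71  0.99  0.28] m [0.01 0.   0.05] op 1.001 j [ 1.11  0.32 -0.81  1.87  0.27  1.06  0.06]
[ 0.45868813 -0.2325064   0.147     ] [ 0.45818711 -0.2380036   0.098     ] [258.89885344 242.52121852]
[[0.7, 0.1, 30.8, np.float64(-0.0006)], [0.7, 0.1, 30.8, np.float64(-0.0006)], [0.7, 0.1, 30.8, np.float64(-0.0006)], [0.7, 0.1, 30.8, np.float64(-0.0006)]] dyaw 0.002
```

Call:
apply_moves([
  [0.7,0,30.8,0],
  [0.7,0,30.8,0],
  [0.5,0,30.8,0],
  [0.3,0,30.8,0],
  [0,0,0,0],
])

```text
clock: 3.52
eef_pos: [0.4574, -0.236, 0.1101]
tool_rot: [[0.133, 0.991, -0.004], [0.991, -0.133, 0.003], [0.002, -0.005, -1.0]]
ft_force: [-0.1, 0.0, 0.1]
opening: 1.003
```

Call:
apply_moves([
  [0,0,0,0],
  [0,0,0,0],
  [0,0,0,0],
  [0,0,0,0],
  [0,0,0,0],
  [0,0,0,0],
], claw=0, grip_force=60)

```text
clock: 4.28
eef_pos: [0.4597, -0.2364, 0.1129]
tool_rot: [[0.132, 0.991, 0.0], [0.991, -0.132, -0.001], [-0.001, 0.0, -1.0]]
ft_force: [-2.6, -0.4, 5.7]
opening: 0.174
```

```bash
python3 - <<'E'
from h import *
o=st();cap('wrist','w2')
E
```

```text
t 4.28 p [ 0.4597 -0.2364  0.1129] hd -0.1321 f [-2.64 -0.39  5.67] m [0.05 0.49 0.03] op 0.174 j [ 1.    0.49 -0.72  1.97  0.43  0.83 -0.09]
```

View pics/w2.png

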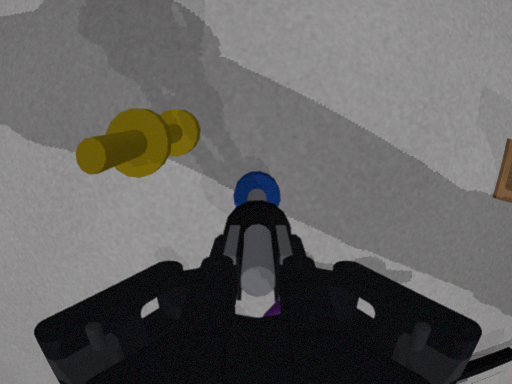

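```bash
python3 - <<'E'
from h import *
o=ctrl.get_obs();o['eef_pos']=o['eef_pos']+[0,0,.1]
plan([.585,-.03,.32],-.132,6,o)
E
```

```text
[[36.8, 16.2, -17.9, np.float64(-0.0)], [36.8, 16.2, -17.9, np.float64(-0.0)], [36.8, 16.2, -17.9, np.float64(-0.0)], [36.8, 16.2, -17.9, np.float64(-0.0)], [36.8, 16.2, -17.9, np.float64(-0.0)], [36.8, 16.2, -17.9, np.float64(-0.0)]] dyaw 0.0
```

Call:
apply_moves([
  [0,0,-40,0],
  [0,0,-60,0],
  [36.8,16.2,-18,0],
  [36.8,16.2,-18,0],
  [36.8,16.2,-18,0],
  [36.8,16.2,-18,0],
  [36.8,16.2,-18,0],
  [36.8,16.2,-18,0],
])

```text
clock: 5.32
eef_pos: [0.5849, -0.0291, 0.3201]
tool_rot: [[0.132, 0.991, -0.001], [0.991, -0.132, -0.0], [-0.0, -0.001, -1.0]]
ft_force: [0.9, 0.6, -3.6]
opening: 0.174
```

Call:
apply_moves([
  [0,0,0,0],
  [0,0,0,0],
  [0,0,0,0],
])

```text
clock: 5.7
eef_pos: [0.5841, -0.0316, 0.3191]
tool_rot: [[0.134, 0.991, -0.002], [0.991, -0.134, -0.001], [-0.001, -0.002, -1.0]]
ft_force: [-0.6, -0.0, -3.7]
opening: 0.171
```

```bash
python3 - <<'E'
from h import *
o=st();cap('wrist','w3')
for t,z in(('unit',0),('guard_tab',.086),('socket',.05),('knob_pointer',.077),('mark',.05)):
    for d in ctrl.mark_of('wrist',t): print(t,np.round(d['at'],1),round(d['p'],2),atz('wrist',d['at'],z,o).round(4))
cap('scene','s3')
for t in('stay_center','stay_foot'):
  for d in ctrl.mark_of('scene',t): print(t,np.round(d['at'],1),round(d['p'],2))
b=o['eef_pos'];print('exp foot',proj('scene',b-[0,0,.1129]))
st()
E
```

```text
t 5.7 p [ 0.5841 -0.0316  0.3191] hd -0.134 f [-0.61 -0.03 -3.66] m [-0.08  0.01 -0.03] op 0.171 j [ 0.67  0.4  -0.88  1.6   0.32  1.29 -0.39]
unit [228.   70.6] 0.97 [0.5561 0.1074 0.    ]
guard_tab [250.  114.6] 0.93 [0.5824 0.0341 0.086 ]
socket [248.   38.9] 0.88 [0.5932 0.1407 0.05  ]
stay_center [243.8 122.3] 0.93
stay_center [161.3 138.7] 0.89
stay_center [215.8 128.7] 0.68
stay_foot [162.5 158.2] 0.83
stay_foot [244.5 146.1] 0.74
stay_foot [216.2 145.6] 0.68
exp foot [243.46646187 146.60863023]
t 6.15 p [ 0.585  -0.0302  0.3202] hd -0.1322 f [-0.35  0.51 -3.01] m [ 0.04 -0.    0.05] op 0.166 j [ 0.67  0.4  -0.88  1.6   0.32  1.29 -0.39]
```

View pics/w3.png

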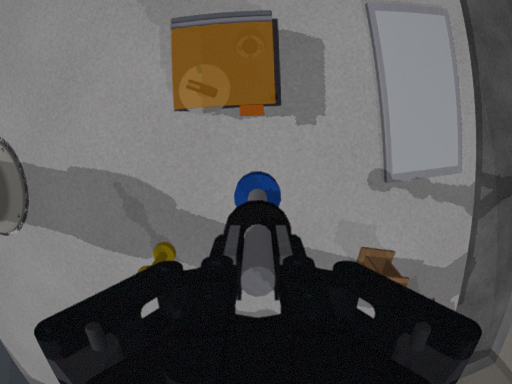

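View pics/s3.png

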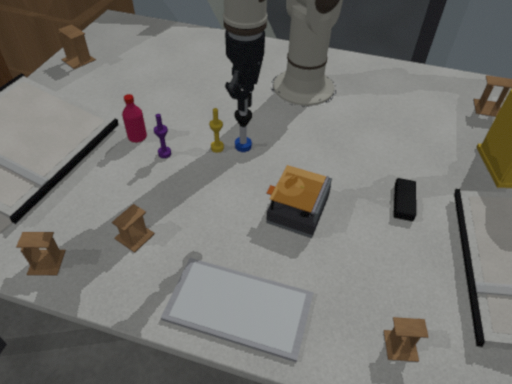

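```bash
python3 - <<'E'
import cv2,numpy as np
im=cv2.imread('pics/w3.png');c=im[0:130,150:300];c=cv2.convertScaleAbs(c,alpha=1.6)
c=cv2.resize(c,(750,650//1),interpolation=cv2.INTER_CUBIC)[:600];cv2.imwrite('pics/w3z.png',c)
E
```

```text
(no output)
```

View pics/w3z.png

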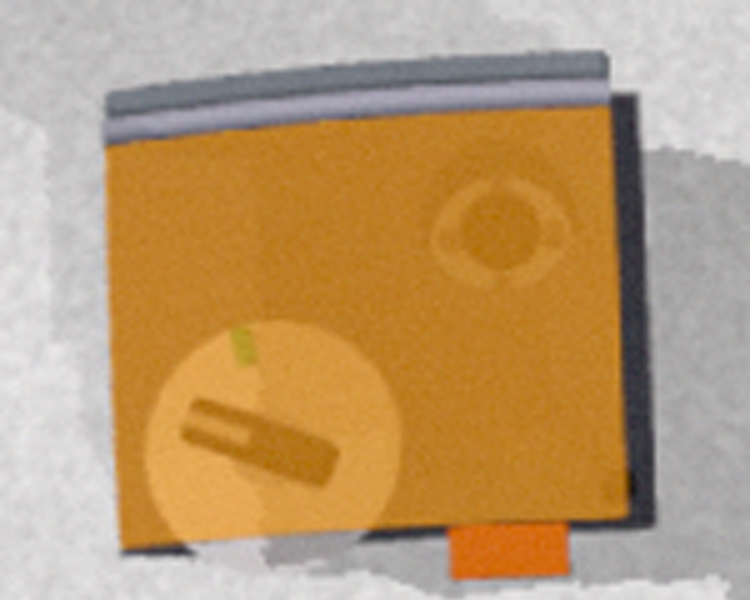

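```bash
cat > fit.py <<'E'
from h import *
from scipy.optimize import least_squares
def b2w(P,q):
    c,s=np.cos(q[2]),np.sin(q[2]);P=np.atleast_2d(P)*1e-3
    return np.c_[q[0]+c*P[:,0]-s*P[:,1],q[1]+s*P[:,0]+c*P[:,1],P[:,2]]
def w2b(W,q):
    c,s=np.cos(q[2]),np.sin(q[2]);dx,dy=W[0]-q[0],W[1]-q[1]
    return np.array([c*dx+s*dy,-s*dx+c*dy,W[2]])*1000
E
python3 - <<'E'
from fit import *
o=ctrl.get_obs();o['eef_pos']=np.array([.585,-.0305,.3198]);
pts=[((121,550),(-65,-57,88)),((629,515),(65,-57,88)),((452,579),(20,-69,88)),((569,577),(50,-69,88)),((262,442),(-30,-31,77)),((654,525),(75,-58,50)),((638,93),(75,67,50)),((608,52),(65,67,88)),((107,93),(-65,67,88))]
px=np.array([(a/5+150-.4,b/5-.4) for (a,b),_ in pts]);B=[p for _,p in pts]
f=lambda q:np.concatenate([proj('wrist',w,o)-p for w,p in zip(b2w(B,q),px)])
r=least_squares(f,[.563,.107,-.13],loss='soft_l1');print(r.x,r.fun.reshape(-1,2).round(1))
q=r.x
for nm,p in [('socket',(35,31,50)),('tab',(35,-69,86)),('unit',(0,0,0)),('knob',(-30,-31,77))]:
    w=b2w(p,q)[0];print(nm,w.round(4),'scene',proj('scene',w).round(1),'top',proj('top',w).round(1))
# mark angle
def bp(c,z): return w2b(atz('wrist',(c[0]/5+150-.4,c[1]/5-.4),z,o),q)
print('mark',bp((243,346),50),'ptr',bp((200,425),77),'tail',bp((325,463),77),'ctr',bp((262,442),77),'seat',bp((501,233),35))
E
```

```text
[ 0.5576722   0.10777203 -0.09300571] [[-0.3  0.3]
 [ 0.2  1. ]
 [-0.1 -0.9]
 [ 0.5 -1.5]
 [-1.4  0. ]
 [ 0.8  0.5]
 [ 0.2  0.4]
 [ 0.2 -0.2]
 [-0.5 -0.1]]
socket [0.5954 0.1354 0.05  ] scene [305.3 210.2] top [192.2 196.6]
tab [0.5861 0.0358 0.086 ] scene [268.7 188.7] top [228.1 198.7]
unit [0.5577 0.1078 0.    ] scene [296.2 209.3] top [204.5 212.5]
knob [0.5249 0.0797 0.077 ] scene [291.3 178.3] top [210.9 222.3]
mark [ 9551.54447383 -8285.61995315 50000.        ] ptr [17174.74730263 -8786.14056782 77000.        ] tail [10730.78214504 -6250.27367923 77000.        ] ctr [13950.41707992 -7601.18560541 77000.        ] seat [  597.37803863 -8093.24557017 35000.        ]
```

```bash
python3 - <<'E'
from fit import *
o=ctrl.get_obs();p0=np.array([.585,-.0305,.3198]);o['eef_pos']=p0
q=[.5577,.1078,-.093]
def bp(c,z): return w2b(atz('wrist',(c[0]/5+150-.4,c[1]/5-.4),z,o),q).round(1)
print('mark',bp((243,346),.050),'ptr',bp((200,425),.077),'tail',bp((325,463),.077),'ctr',bp((262,442),.077),'seat',bp((501,233),.035))
im=cv2.imread('pics/w3.png');hsv=cv2.cvtColor(im,cv2.COLOR_BGR2HSV)
m=((hsv[...,0]>100)&(hsv[...,0]<125)&(hsv[...,1]>150)).astype(np.uint8);ys,xs=np.where(m);print('blue',xs.min(),xs.max(),ys.min(),ys.max())
R=np.array(o['tool_rot'])
for ox,oy in((0,0),(3,0),(0,3)):
    P=p0+R@np.array([ox,oy,0])*1e-3
    t=np.linspace(0,2*np.pi,73);pp=np.array([proj('wrist',P+np.array([.02*np.cos(a),.02*np.sin(a),z]),o) for a in t for z in(-.1129+.0015,-.1129+.016)])
    print(ox,oy,pp.min(0).round(1),pp.max(0).round(1))
E
```

```text
mark [-37.3  -0.6  50. ] ptr [-44.5 -25.2  77. ] tail [-12.  -37.9  77. ] ctr [-28.2 -31.1  77. ] seat [35.  30.3 35. ]
blue 36 480 172 383
0 0 [234.5 167.1] [282.2 216.2]
3 0 [234.4 163.7] [282.3 212.9]
0 3 [238.1 167.1] [285.8 216.2]
```

```bash
python3 - <<'E'
from fit import *
o=ctrl.get_obs();p0=np.array([.585,-.0305,.3198])
im=cv2.imread('pics/w3.png').astype(int)
m=((im[...,0]>im[...,2]+40)&(im[...,0]>im[...,1]+30)).astype(np.uint8);n,l,s,c=cv2.connectedComponentsWithStats(m);print([ (s[i].tolist(),c[i].round(1)) for i in range(1,n) if s[i,4]>50])
im=cv2.imread('pics/s3.png').astype(int)
m=((im[...,0]>im[...,2]+30)&(im[...,0]>im[...,1]+20)).astype(np.uint8);n,l,s,c=cv2.connectedComponentsWithStats(m);print([ (s[i].tolist(),c[i].round(1)) for i in range(1,n) if s[i,4]>20])
t=np.linspace(0,2*np.pi,73)
pp=np.array([proj('scene',p0+np.array([.02*np.cos(a),.02*np.sin(a),z])) for a in t for z in(-.1129+.0015,-.1129+.016)]);print(pp.min(0),pp.max(0))
print(proj('scene',p0+np.array([0,.01,-.11]))-proj('scene',p0+np.array([0,.0,-.11])))
cap('top','t3')
im=cv2.imread('pics/t3.png').astype(int)
m=((im[...,0]>im[...,2]+30)&(im[...,0]>im[...,1]+20)).astype(np.uint8);n,l,s,c=cv2.connectedComponentsWithStats(m);print([ (s[i].tolist(),c[i].round(1)) for i in range(1,n) if s[i,4]>20])
pp=np.array([proj('top',p0+np.array([.02*np.cos(a),.02*np.sin(a),z])) for a in t for z in(-.1129+.0015,-.1129+.016)]);print(pp.min(0),pp.max(0))
E
```

```text
[([234, 172, 47, 35, 981], array([256.8, 187.8]))]
[([235, 137, 17, 15, 177], array([242.8, 144.6]))]
[235.15023775 135.84674571] [252.54062065 152.12097869]
[4.10515306 0.91792937]
[]
[244.47599241 182.21605018] [262.497267   200.87996834]
```

View pics/t3.png

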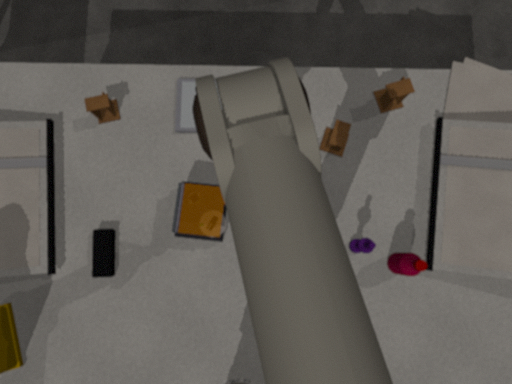

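```bash
python3 - <<'E'
from fit import *
def fit(n,pts,off):
    px=np.array([(a/4+off[0]-.4,b/4+off[1]-.4) for (a,b),_ in pts]);B=[p for _,p in pts]
    f=lambda q:np.concatenate([proj(n,w)-p for w,p in zip(b2w(B,q),px)])
    r=least_squares(f,[.563,.107,-.1],loss='soft_l1');q=r.x;print(n,q.round(4),r.fun.reshape(-1,2).round(1).tolist());print('socket',b2w((35,31,50),q)[0].round(4))
fit('scene',[((82,199),(65,-57,88)),((150,62),(-65,-57,88)),((68,178),(50,-69,86)),((82,142),(20,-69,86)),((67,290),(75,-58,0)),((248,350),(75,67,0))],(250,150))
fit('top',[((296,310),(-65,-57,88)),((305,107),(65,-57,88)),((319,133),(50,-69,88)),((318,179),(20,-69,88)),((315,105),(75,-58,50)),((292,323),(-75,-58,50)),((98,302),(-75,67,50)),((113,90),(75,67,50))],(150,160))
E
python3 - <<'E'
import cv2,numpy as np
im=cv2.imread('pics/top0.png')[165:255,160:250];a=cv2.resize(cv2.convertScaleAbs(im,alpha=2),(540,540),interpolation=2);cv2.imwrite('pics/tz2.png',a)
im=cv2.imread('pics/scene0.png')[155:245,255:345];a=cv2.resize(cv2.convertScaleAbs(im,alpha=1.6),(540,540),interpolation=2);cv2.imwrite('pics/sz2.png',a)
E
```

```text
scene [ 0.5585  0.1084 -0.082 ] [[-0.8, -0.9], [-0.6, -1.0], [0.2, -0.7], [0.9, 0.1], [-0.4, 1.4], [1.0, 1.7]]
socket [0.596  0.1364 0.05  ]
top [ 0.5565  0.1037 -0.0677] [[-2.6, -0.4], [-0.1, 0.2], [0.5, -0.2], [-0.3, -0.3], [-0.8, -0.5], [-0.2, 0.6], [1.3, 2.0], [3.7, -0.4]]
socket [0.5935 0.1323 0.05  ]
```

View pics/tz2.png

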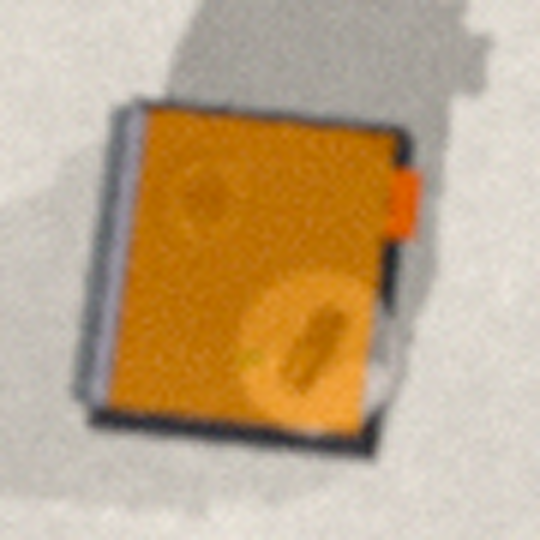

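View pics/sz2.png

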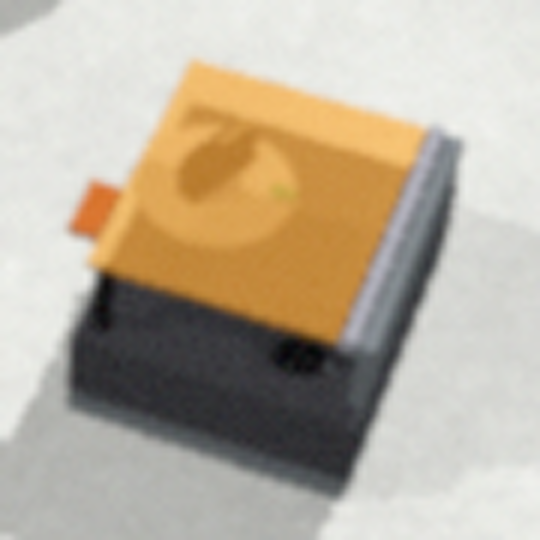

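```bash
cat >> fit.py <<'E'
Q=np.array([.558,.108,-.09]); OFF=np.array([-.003,-.001,.1129])
def tcp_for(bx,by,zb,q=Q,off=OFF,hd=None):
    """TCP world for stay foot centre at box (bx,by) mm, base height zb mm"""
    hd=q[2] if hd is None else hd
    w=b2w((bx,by,zb),q)[0];ty=np.array([np.cos(hd),np.sin(hd),0]);tx=np.cross(ty,[0,0,-1.])
    return w-off[0]*tx-off[1]*ty+[0,0,off[2]]
def foot_box(o=None,q=Q,off=OFF):
    o=o or ctrl.get_obs();return w2b(np.array(o['eef_pos'])+np.array(o['tool_rot'])@off,q).round(1)
E
python3 - <<'E'
from fit import *
o=st();print(foot_box(o))
plan(tcp_for(35,-115,58),Q[2],6,o)
E
```

```text
t 6.2 p [ 0.585  -0.0301  0.3201] hd -0.1321 f [ 0.72 -0.58 -4.03] m [ 0.05  0.01 -0.03] op 0.167 j [ 0.67  0.4  -0.88  1.6   0.32  1.29 -0.39]
[  38.2 -138.1  207.2]
[[3.8, -0.7, 24.9, np.float64(-0.007)], [3.8, -0.7, 24.9, np.float64(-0.007)], [3.8, -0.7, 24.9, np.float64(-0.007)], [3.8, -0.6, 24.9, np.float64(-0.007)], [3.8, -0.6, 24.9, np.float64(-0.007)], [3.9, -0.6, 24.9, np.float64(-0.007)]] dyaw 0.042
```

Call:
apply_moves([
  [3.8,-0.7,24.9,-0.007],
  [3.8,-0.7,24.9,-0.007],
  [3.8,-0.7,24.9,-0.007],
  [3.8,-0.6,24.9,-0.007],
  [3.8,-0.6,24.9,-0.007],
  [3.9,-0.6,24.9,-0.007],
  [0,0,0,0],
  [0,0,0,0],
])

```text
clock: 7.2
eef_pos: [0.5845, -0.0068, 0.1717]
tool_rot: [[0.09, 0.996, 0.001], [0.996, -0.09, 0.0], [0.0, 0.001, -1.0]]
ft_force: [0.2, -0.0, -4.0]
opening: 0.169
```

```bash
python3 - <<'E'
from fit import *
o=st();print(foot_box(o));cap('wrist','w4');cap('scene','s4')
im=cv2.imread('pics/s4.png')[110:240,210:340];cv2.imwrite('pics/s4z.png',cv2.resize(cv2.convertScaleAbs(im,alpha=1.6),(585,585),interpolation=2))
E
```

```text
t 7.2 p [ 0.5845 -0.0068  0.1717] hd -0.0902 f [ 0.2  -0.05 -4.03] m [ 0.05 -0.02  0.01] op 0.169 j [ 0.58  0.55 -0.81  1.77  0.46  1.03 -0.5 ]
[  35.9 -114.9   58.8]
```

View pics/w4.png

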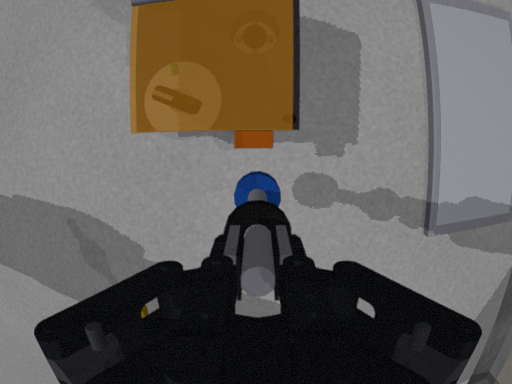

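View pics/s4z.png

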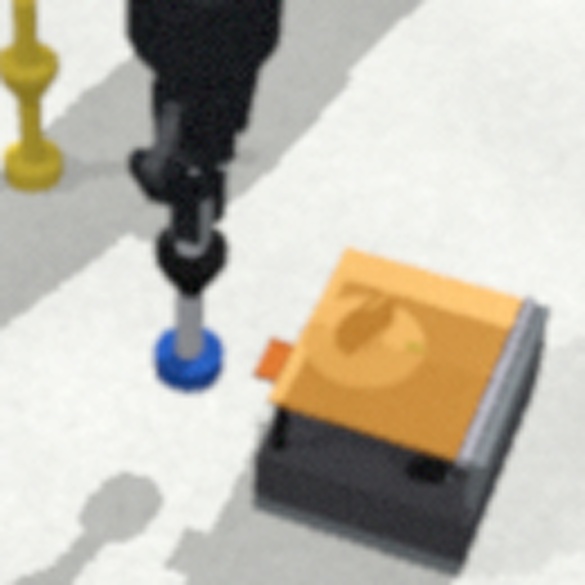

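```bash
python3 - <<'E'
from fit import *
o=ctrl.get_obs()
im=cv2.imread('pics/w4.png');cv2.imwrite('pics/w4z.png',cv2.resize(cv2.convertScaleAbs(im[0:160,125:305],alpha=1.6),(720,640)[:2],interpolation=2)[:600])
pts=[((131.5,133),(-65,-57,88)),((298.3,129),(65,-57,88)),((236,148),(20,-69,88)),((272.8,147.5),(50,-69,88)),((177,99),(-30,-31,77))]
B=[p for _,p in pts]
f=lambda q:np.concatenate([proj('wrist',w,o)-p for w,(p,_) in zip(b2w(B,q),pts)])
r=least_squares(f,Q,loss='soft_l1');print(r.x.round(4),r.fun.reshape(-1,2).round(1).tolist())
im=im.astype(int)
m=((im[...,0]>im[...,2]+40)&(im[...,0]>im[...,1]+30)).astype(np.uint8);n,l,s,c=cv2.connectedComponentsWithStats(m);print([ (s[i].tolist(),c[i].round(1)) for i in range(1,n) if s[i,4]>50])
E
```

```text
[ 0.5592  0.1062 -0.1067] [[0.6, -0.0], [-3.1, 3.2], [0.2, -1.4], [2.5, -0.3], [-0.9, 0.1]]
[([234, 172, 47, 35, 983], array([256.6, 187.8]))]
```

View pics/w4z.png

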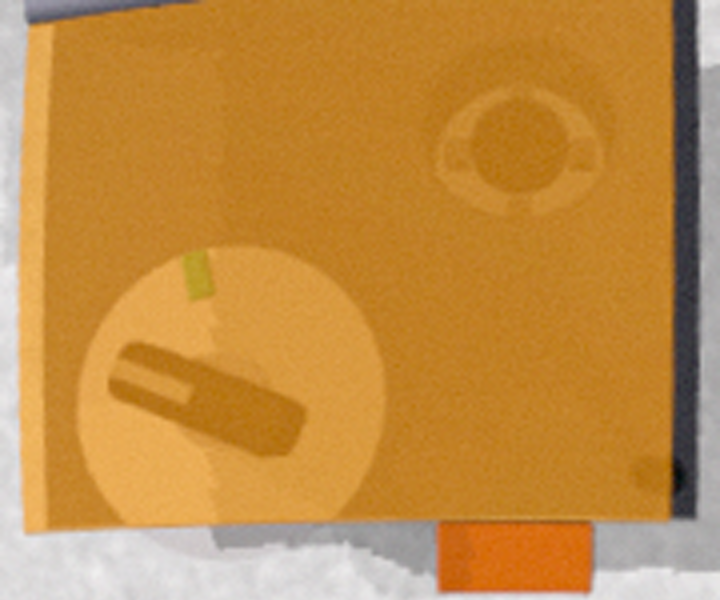

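```bash
python3 - <<'E'
from fit import *
o=ctrl.get_obs()
pts=[((131.,132.4),(-65,-57,88)),((292.6,129.8),(65,-57,88)),((234.3,148),(20,-69,88)),((272.8,147.8),(50,-69,88)),((176.6,99.8),(-30,-31,77)),((298.6,129),(75,-58,50)),((254.6,36.3),(35,31,38))]
B=[p for _,p in pts]
f=lambda q:np.concatenate([proj('wrist',w,o)-p for w,(p,_) in zip(b2w(B,q),pts)])
r=least_squares(f,Q,loss='soft_l1');print(r.x.round(4),r.fun.reshape(-1,2).round(1).tolist())
# with free tool-x/y offset of foot
t=np.linspace(0,2*np.pi,73);p0=o['eef_pos'];R=o['tool_rot']
def ext(ox,oy):
    pp=np.array([proj('wrist',p0+R@np.array([ox+.02*np.cos(a),oy+.02*np.sin(a),z]),o) for a in t for z in(.1129-.0015,.1129-.016)]);return pp[:,0].min(),pp[:,0].max(),pp[:,1].min()
g=least_squares(lambda v:np.array(ext(*v))-[234,280.5,172],[0,0]);print(g.x*1000,g.fun)
q=r.x
print('foot in box by wrist frame',w2b(p0+R@np.array([g.x[0],g.x[1],.1129]),q))
E
```

```text
[ 0.5571  0.1063 -0.0992] [[-0.7, 1.4], [0.5, 1.8], [-0.2, -1.5], [0.5, -1.0], [-2.7, -0.2], [0.4, 1.4], [0.4, -0.9]]
[-4.32716403 -0.90979405] [-0.4827413   0.48260716  0.0222384 ]
foot in box by wrist frame [  38.1387586  -114.29798074   59.21266215]
```

Call:
apply_moves([
  [11,-1,0,0.006],
  [11,-1,0,0],
  [11,-0.5,0,0],
  [0,0,0,0],
  [0,0,0,0],
])

```text
clock: 7.92
eef_pos: [0.5843, 0.0263, 0.1706]
tool_rot: [[0.096, 0.995, -0.0], [0.995, -0.096, -0.0], [-0.0, -0.0, -1.0]]
ft_force: [-0.8, -0.8, -3.4]
opening: 0.166
```

```bash
sed -i 's/^Q=.*OFF=.*/Q=np.array([.5575,.107,-.096]); OFF=np.array([-.0038,-.001,.1129])/' fit.py; python3 - <<'E'
from fit import *
o=st();print(foot_box(o));cap('wrist','w5');cap('scene','s5')
a=cv2.imread('pics/w5.png')[90:240,180:330]
im=cv2.imread('pics/s5.png')[130:220,230:320];cv2.imwrite('pics/s5z.png',np.hstack([cv2.resize(cv2.convertScaleAbs(im,alpha=1.6),(400,400),interpolation=2),cv2.resize(cv2.convertScaleAbs(a,alpha=1.6),(400,400),interpolation=2)]))
E
```

```text
t 7.92 p [0.5843 0.0263 0.1706] hd -0.0958 f [-0.81 -0.76 -3.44] m [ 0.04 -0.   -0.01] op 0.166 j [ 0.52  0.55 -0.81  1.77  0.46  1.03 -0.56]
[ 33.4 -81.5  57.7]
```

View pics/s5z.png

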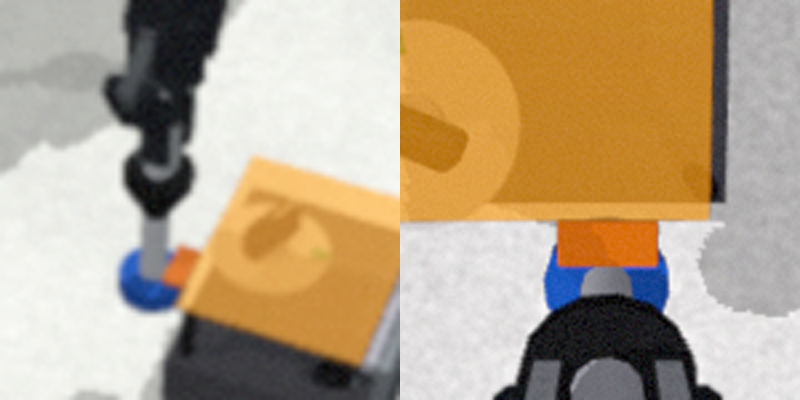

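```bash
python3 - <<'E'
import numpy as np
th=np.array([0,.04,.1,.18,.28,.38,.48,.58,.68,.78,.88,.98,1.08,1.18,1.28,1.38,1.46,1.52]);r=116.5
P=np.c_[55-r*np.cos(th)-2*np.sin(th),86+r*np.sin(th)-2*np.cos(th)]
d=np.diff(P,axis=0)
for t,p,x in zip(th[1:],P[1:],d):print(t,p.round(1),[round(x[0],1),0,round(-x[1],1),0])
E
```

```text
0.04 [-61.5  88.7] [np.float64(0.0), 0, np.float64(-4.7), 0]
0.1 [-61.1  95.6] [np.float64(0.4), 0, np.float64(-7.0), 0]
0.18 [-60.  104.9] [np.float64(1.1), 0, np.float64(-9.2), 0]
0.28 [-57.5 116.3] [np.float64(2.5), 0, np.float64(-11.4), 0]
0.38 [-53.9 127.4] [np.float64(3.6), 0, np.float64(-11.1), 0]
0.48 [-49.3 138. ] [np.float64(4.7), 0, np.float64(-10.7), 0]
0.58 [-43.5 148.2] [np.float64(5.7), 0, np.float64(-10.1), 0]
0.68 [-36.8 157.7] [np.float64(6.7), 0, np.float64(-9.5), 0]
0.78 [-29.2 166.5] [np.float64(7.6), 0, np.float64(-8.8), 0]
0.88 [-20.8 174.5] [np.float64(8.5), 0, np.float64(-8.0), 0]
0.98 [-11.6 181.6] [np.float64(9.2), 0, np.float64(-7.1), 0]
1.08 [ -1.7 187.8] [np.float64(9.9), 0, np.float64(-6.2), 0]
1.18 [  8.8 193. ] [np.float64(10.4), 0, np.float64(-5.1), 0]
1.28 [ 19.7 197. ] [np.float64(10.9), 0, np.float64(-4.1), 0]
1.38 [ 30.9 200. ] [np.float64(11.3), 0, np.float64(-3.0), 0]
1.46 [ 40.1 201.6] [np.float64(9.2), 0, np.float64(-1.6), 0]
1.52 [ 47.1 202.2] [np.float64(7.0), 0, np.float64(-0.7), 0]
```

Call:
apply_moves([
  [-0.5,0,-4,0],
  [0,0,-4,0],
  [0,0,-3,0],
  [0,0,-4.7,0],
  [0.4,0,-7,0],
  [1.1,0,-9.2,0],
  [2.5,0,-11.4,0],
  [3.6,0,-11.1,0],
])

```text
clock: 9.02
eef_pos: [0.5851, 0.0336, 0.2261]
tool_rot: [[0.096, 0.995, 0.0], [0.995, -0.096, -0.0], [-0.0, 0.0, -1.0]]
ft_force: [0.2, -0.5, -3.0]
opening: 0.168
```

```bash
python3 - <<'E'
from fit import *
o=st();print(foot_box(o));cap('scene','s6')
im=cv2.imread('pics/s6.png')[70:220,200:350];cv2.imwrite('pics/s6z.png',cv2.resize(cv2.convertScaleAbs(im,alpha=1.6),(500,500),interpolation=2))
E
```

```text
t 9.03 p [0.5851 0.0336 0.2261] hd -0.096 f [ 0.2  -0.46 -2.99] m [-0.04  0.03  0.01] op 0.168 j [ 0.54  0.49 -0.85  1.71  0.4   1.12 -0.53]
[ 33.6 -74.3 113.2]
```

View pics/s6z.png

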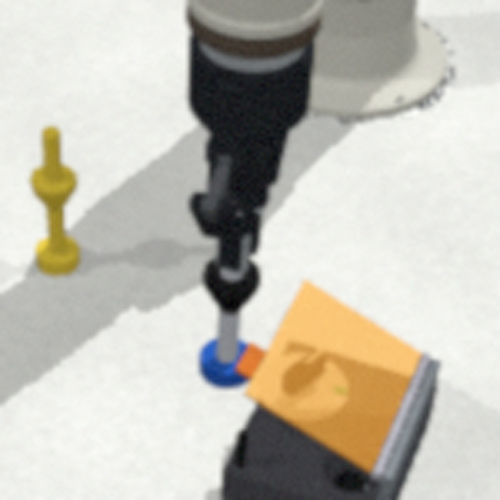

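The foot is hooked under the tab and the guard is rising. I'll continue along the arc.

Call:
apply_moves([
  [4.7,0,-10.7,0],
  [5.7,0,-10.1,0],
  [6.7,0,-9.5,0],
  [7.6,0,-8.8,0],
  [8.5,0,-8,0],
  [9.2,0,-7.1,0],
])

```text
clock: 9.82
eef_pos: [0.5892, 0.0762, 0.2799]
tool_rot: [[0.096, 0.995, 0.0], [0.995, -0.096, 0.0], [0.0, 0.0, -1.0]]
ft_force: [-0.0, -0.1, -4.3]
opening: 0.171
```

```bash
python3 - <<'E'
from fit import *
o=st();print(foot_box(o));cap('scene','s7')
im=cv2.imread('pics/s7.png')[70:220,200:350];cv2.imwrite('pics/s7z.png',cv2.resize(cv2.convertScaleAbs(im,alpha=1.6),(500,500),interpolation=2))
E
```

```text
t 9.82 p [0.5892 0.0762 0.2799] hd -0.0958 f [-0.02 -0.12 -4.26] m [-0.1  -0.03  0.04] op 0.171 j [ 0.48  0.46 -0.88  1.63  0.37  1.23 -0.57]
[ 33.5 -31.4 167. ]
```

View pics/s7z.png

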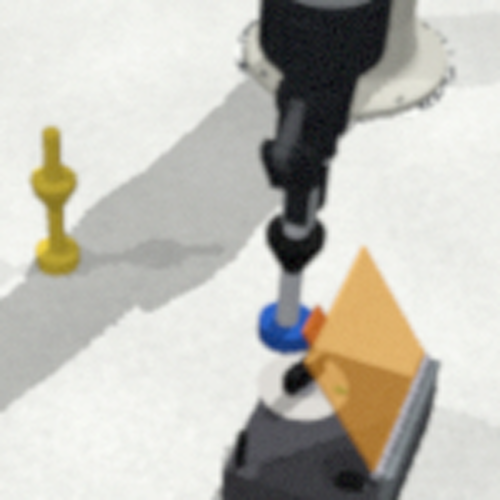

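Call:
apply_moves([
  [9.9,0,-6.2,0],
  [10.4,0,-5.1,0],
  [10.9,0.4,-4.1,0],
  [11.3,0.4,-2,0],
  [9.2,0.4,0,0],
  [6,0,0,0],
  [4,0,0,0],
  [0,0,0,0],
])

```text
clock: 10.88
eef_pos: [0.5961, 0.1371, 0.2966]
tool_rot: [[0.095, 0.995, -0.0], [0.995, -0.095, 0.0], [0.0, -0.0, -1.0]]
ft_force: [-0.1, 0.2, -2.5]
opening: 0.169
```

```bash
python3 - <<'E'
from fit import *
o=st();print(foot_box(o));cap('scene','s8');cap('wrist','w8')
im=cv2.imread('pics/s8.png')[70:220,220:370];cv2.imwrite('pics/s8z.png',cv2.resize(cv2.convertScaleAbs(im,alpha=1.6),(600,600),interpolation=2))
E
```

```text
t 10.88 p [0.5961 0.1371 0.2966] hd -0.0956 f [-0.15  0.21 -2.47] m [-0.04  0.   -0.01] op 0.169 j [ 0.37  0.48 -0.88  1.57  0.38  1.28 -0.67]
[ 34.5  29.8 183.7]
```

View pics/s8z.png

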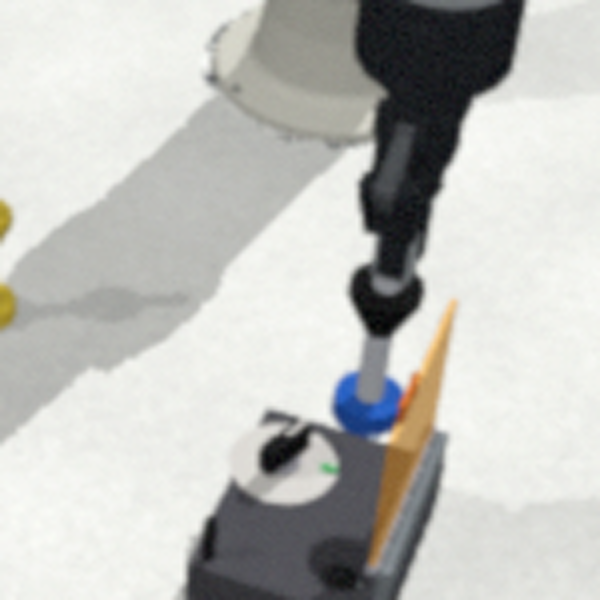

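View pics/w8.png

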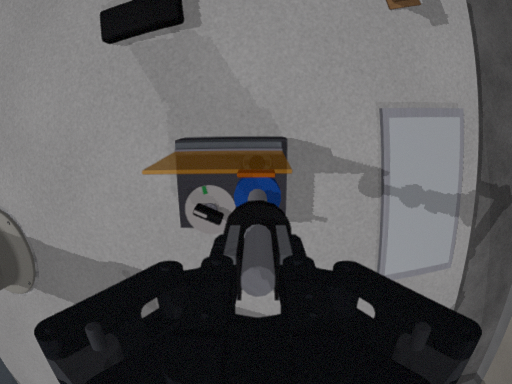

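Call:
apply_moves([
  [0,0,10,0],
  [0,0,10,0],
  [0,0,10,0],
  [0,0,10,0],
  [0,0,10,0],
  [0,0,10,0],
  [0,0,10,0],
  [0,0,10,0],
])

```text
clock: 11.98
eef_pos: [0.5962, 0.1369, 0.2161]
tool_rot: [[0.096, 0.995, 0.0], [0.995, -0.096, 0.0], [0.0, 0.0, -1.0]]
ft_force: [-1.0, -0.4, -3.8]
opening: 0.17
```

```bash
python3 - <<'E'
from fit import *
o=st();print(foot_box(o));cap('scene','s9');cap('wrist','w9')
im=cv2.imread('pics/s9.png')[110:240,240:370];cv2.imwrite('pics/s9z.png',cv2.resize(cv2.convertScaleAbs(im,alpha=1.6),(600,600),interpolation=2))
im=cv2.imread('pics/w9.png')[80:240,150:350];cv2.imwrite('pics/w9z.png',cv2.resize(cv2.convertScaleAbs(im,alpha=1.8),(750,600),interpolation=2))
E
```

```text
t 11.97 p [0.5962 0.1369 0.2161] hd -0.0959 f [-0.97 -0.39 -3.83] m [-0.   -0.03 -0.01] op 0.17 j [ 0.34  0.55 -0.84  1.66  0.44  1.14 -0.72]
[ 34.7  29.7 103.2]
```

View pics/s9z.png

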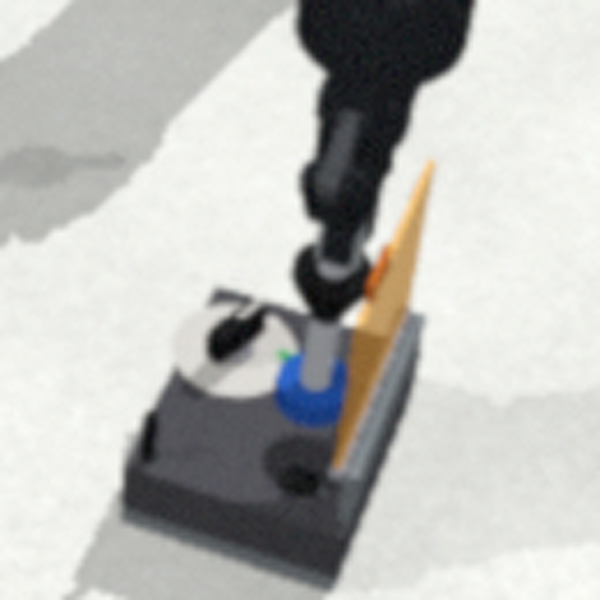

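View pics/w9z.png

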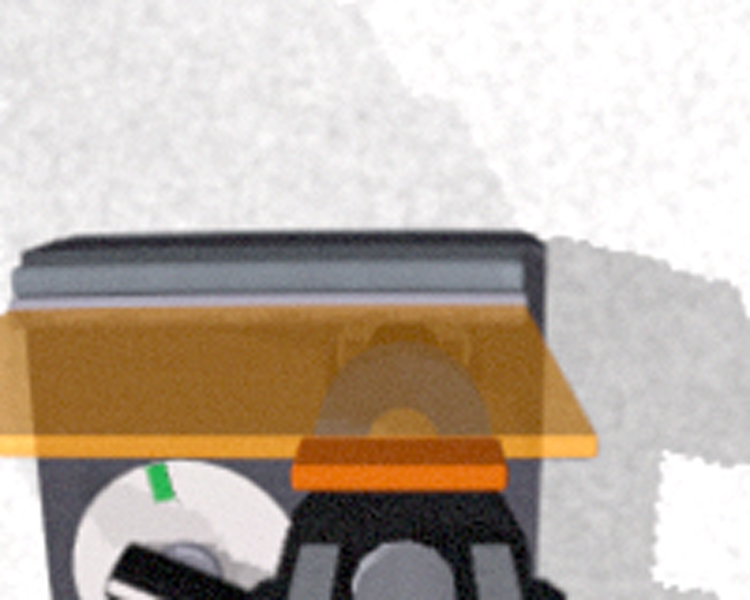

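```bash
python3 - <<'E'
from fit import *
o=ctrl.get_obs()
for nm,P in [('rail back top',(0,67,88)),('rail front top',(0,59,88)),('box back bottom',(0,67,0)),('railRbacktop',(65,67,88)),('railL',(-65,67,88)),('sock c',(35,31,50)),('sock top',(35,52.25,50)),('sockL',(13.75,31,50)),('sockR',(56.25,31,50)),('mark out',(-30-.26*30,-31+.965*30,50)),('ptr',(-30,-31,77))]:
    p=proj('wrist',b2w(P,Q)[0],o);print(nm,p.round(1),'crop',((p-[150,80])*3.75).round(0))
a=w2b(atz('wrist',(270/3.75+149.7,262/3.75+79.7),.088,o),Q);b=w2b(atz('wrist',(270/3.75+149.7,295/3.75+79.7),.088,o),Q);c=w2b(atz('wrist',(270/3.75+149.7,232/3.75+79.7),0,o),Q);print(a,b,c)
# foot front edge
print('foot front', w2b(atz('wrist',(257.5,343/3.75+79.7),(foot_box(o)[2]+16)/1000,o),Q), foot_box(o))
E
```

```text
rail back top [220.5 149.1] crop [264. 259.]
rail front top [220.6 157.7] crop [265. 291.]
box back bottom [229.5 140.4] crop [298. 227.]
railRbacktop [291.4 149. ] crop [530. 259.]
railL [153.5 150.7] crop [ 13. 265.]
sock c [258.6 178.4] crop [407. 369.]
sock top [258.6 158.6] crop [407. 295.]
sockL [238.6 178.4] crop [332. 369.]
sockR [278.6 178.4] crop [482. 369.]
mark out [192.9 207.7] crop [161. 479.]
ptr [196.8 241.8] crop [175. 607.]
[ 1.1455611  66.56258878 88.        ] [ 0.96474334 58.37678509 88.        ] [-9.54090574 65.73743014  0.        ]
foot front [ 34.02060787  52.16727683 118.3       ] [ 33.7  29.1 102.3]
```

Call:
apply_moves([
  [1,0,6,0],
  [0,0,8,0],
  [0,0,8,0],
  [0,0,8,0],
  [0,0,8,0],
  [0,0,6,0],
  [0,0,0,0],
  [0,0,0,0],
])

```text
clock: 13.08
eef_pos: [0.5964, 0.1379, 0.1729]
tool_rot: [[0.096, 0.995, 0.0], [0.995, -0.096, 0.0], [0.0, 0.0, -1.0]]
ft_force: [0.8, -0.6, -3.2]
opening: 0.168
```

```bash
python3 - <<'E'
from fit import *
o=st();print(foot_box(o));cap('scene','s10');cap('wrist','w10')
im=cv2.imread('pics/s10.png')[110:240,240:370];cv2.imwrite('pics/s10z.png',cv2.resize(cv2.convertScaleAbs(im,alpha=1.6),(600,600),interpolation=2))
im=cv2.imread('pics/w10.png')[80:240,150:350];cv2.imwrite('pics/w10z.png',cv2.resize(cv2.convertScaleAbs(im,alpha=1.8),(750,600),interpolation=2))
st()
E
```

```text
t 13.07 p [0.5964 0.1379 0.1729] hd -0.096 f [ 0.85 -0.57 -3.23] m [-0.02  0.01 -0.05] op 0.168 j [ 0.32  0.6  -0.81  1.69  0.49  1.06 -0.75]
[34.8 30.7 60. ]
t 13.18 p [0.5966 0.1379 0.1731] hd -0.096 f [ 0.25  0.2  -3.64] m [-0.05 -0.04 -0.03] op 0.168 j [ 0.32  0.6  -0.81  1.69  0.49  1.06 -0.75]
```

View pics/s10z.png

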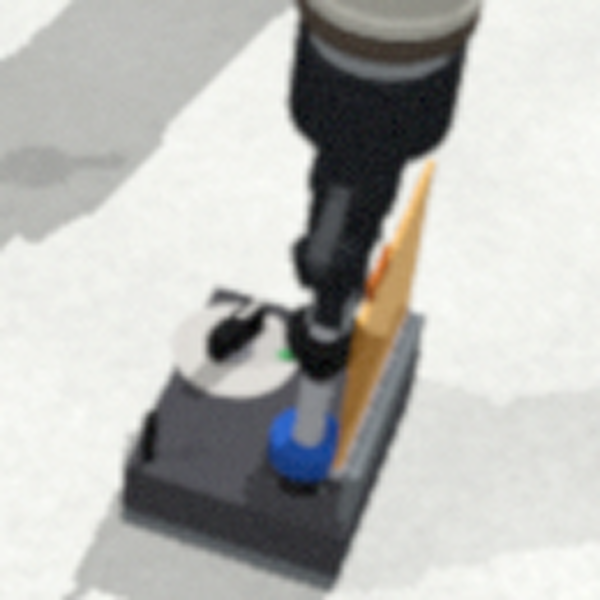

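View pics/w10z.png

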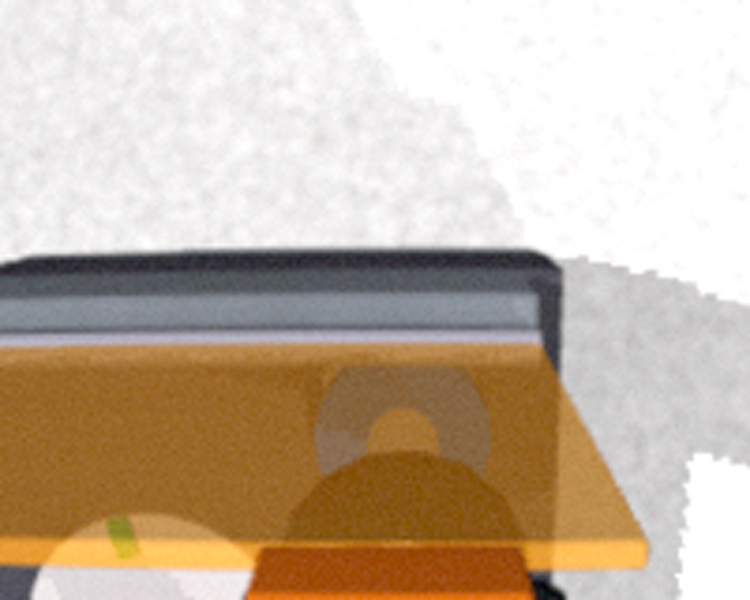

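Call:
apply_moves([
  [0,0,4,0],
  [0,0,4,0],
  [0,0,2,0],
  [0,0,1.5,0],
  [0,0,1,0],
])

```text
clock: 13.8
eef_pos: [0.5963, 0.1378, 0.1601]
tool_rot: [[0.096, 0.995, -0.0], [0.995, -0.096, -0.0], [-0.0, -0.0, -1.0]]
ft_force: [-0.1, -0.2, -3.1]
opening: 0.17
```

```bash
python3 - <<'E'
from fit import *
o=st();print(foot_box(o))
E
```

```text
t 13.8 p [0.5963 0.1378 0.1601] hd -0.096 f [-0.06 -0.2  -3.07] m [-0.05 -0.05 -0.02] op 0.17 j [ 0.31  0.61 -0.81  1.7   0.5   1.04 -0.76]
[34.7 30.6 47.2]
```

Call:
apply_moves([
  [0,0,1,0],
  [0,0,1,0],
  [0,0,0.5,0],
])

```text
clock: 14.18
eef_pos: [0.5963, 0.1378, 0.1577]
tool_rot: [[0.096, 0.995, 0.0], [0.995, -0.096, -0.0], [0.0, 0.0, -1.0]]
ft_force: [0.1, -0.1, -3.8]
opening: 0.17
```

Call:
apply_moves([
  [0,0,0.8,0],
  [0,0,0.7,0],
])

```text
clock: 14.42
eef_pos: [0.5963, 0.1378, 0.1562]
tool_rot: [[0.096, 0.995, 0.0], [0.995, -0.096, -0.0], [-0.0, 0.0, -1.0]]
ft_force: [0.1, -0.2, -2.9]
opening: 0.169
```

```bash
python3 - <<'E'
from fit import *
o=st();print(foot_box(o));cap('scene','s11')
im=cv2.imread('pics/s11.png')[110:240,240:370];cv2.imwrite('pics/s11z.png',cv2.resize(cv2.convertScaleAbs(im,alpha=1.6),(600,600),interpolation=2))
E
```

```text
t 14.43 p [0.5963 0.1378 0.1562] hd -0.096 f [ 0.1  -0.22 -2.87] m [-0.08 -0.06  0.04] op 0.169 j [ 0.31  0.61 -0.8   1.71  0.5   1.04 -0.76]
[34.7 30.6 43.3]
```

View pics/s11z.png

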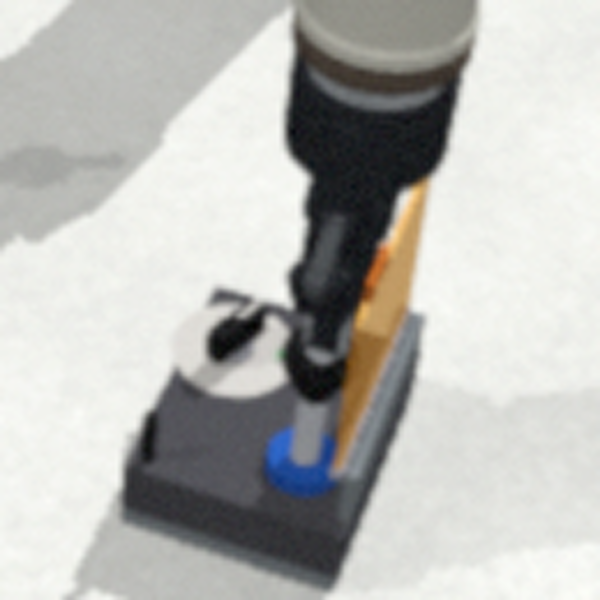

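Call:
apply_moves([
  [0,0,0.5,0],
  [0,0,0.5,0],
])

```text
clock: 14.72
eef_pos: [0.5963, 0.1378, 0.1552]
tool_rot: [[0.096, 0.995, 0.0], [0.995, -0.096, 0.0], [0.0, 0.0, -1.0]]
ft_force: [0.4, -1.0, -3.2]
opening: 0.165
```

Call:
apply_moves([
  [0,0,0.5,0],
  [0,0,0.5,0],
])

```text
clock: 14.98
eef_pos: [0.5963, 0.1378, 0.1542]
tool_rot: [[0.096, 0.995, 0.0], [0.995, -0.096, -0.0], [-0.0, 0.0, -1.0]]
ft_force: [0.7, -0.8, -4.2]
opening: 0.175
```

Call:
apply_moves([
  [0,0,0.5,0],
  [0,0,0.5,0],
])

```text
clock: 15.22
eef_pos: [0.5963, 0.1379, 0.1532]
tool_rot: [[0.096, 0.995, 0.0], [0.995, -0.096, 0.0], [0.0, 0.0, -1.0]]
ft_force: [0.6, -0.7, -2.4]
opening: 0.167
```

Call:
apply_moves([
  [0,0,0.5,0],
  [0,0,0.5,0],
])

```text
clock: 15.48
eef_pos: [0.5963, 0.1378, 0.1522]
tool_rot: [[0.096, 0.995, 0.0], [0.995, -0.096, 0.0], [0.0, 0.0, -1.0]]
ft_force: [0.1, 0.0, -2.5]
opening: 0.169
```

Call:
apply_moves([
  [0,0,0.5,0],
  [0,0,0.5,0],
])

```text
clock: 15.72
eef_pos: [0.5963, 0.1378, 0.1512]
tool_rot: [[0.096, 0.995, 0.0], [0.995, -0.096, -0.0], [-0.0, 0.0, -1.0]]
ft_force: [0.6, -0.3, -3.2]
opening: 0.169
```

Call:
apply_moves([
  [0,0,0.5,0],
  [0,0,0.5,0],
])

```text
clock: 15.98
eef_pos: [0.5963, 0.1379, 0.1502]
tool_rot: [[0.096, 0.995, 0.0], [0.995, -0.096, 0.0], [0.0, 0.0, -1.0]]
ft_force: [-0.6, -1.0, -3.3]
opening: 0.168
```

Call:
apply_moves([
  [0,0,0.5,0],
  [0,0,0.5,0],
])

```text
clock: 16.23
eef_pos: [0.5964, 0.1379, 0.1493]
tool_rot: [[0.096, 0.995, 0.0], [0.995, -0.096, 0.0], [0.0, 0.0, -1.0]]
ft_force: [-0.5, -0.7, -2.3]
opening: 0.168
```

Call:
apply_moves([
  [0,0,0.5,0],
  [0,0,0.5,0],
])

```text
clock: 16.48
eef_pos: [0.5964, 0.1379, 0.1483]
tool_rot: [[0.096, 0.995, 0.0], [0.995, -0.096, 0.0], [0.0, 0.0, -1.0]]
ft_force: [0.4, 0.0, -2.7]
opening: 0.167
```

Call:
apply_moves([
  [0,0,0.5,0],
  [0,0,0.5,0],
])

```text
clock: 16.73
eef_pos: [0.5964, 0.1379, 0.1475]
tool_rot: [[0.096, 0.995, 0.0], [0.995, -0.096, 0.0], [0.0, 0.0, -1.0]]
ft_force: [-0.4, 0.0, 1.9]
opening: 0.167
```

Call:
apply_moves([
  [0,0,0.5,0],
  [0,0,0.5,0],
])

```text
clock: 16.98
eef_pos: [0.5965, 0.138, 0.1467]
tool_rot: [[0.096, 0.995, 0.001], [0.995, -0.096, 0.0], [0.0, 0.001, -1.0]]
ft_force: [-1.2, -0.0, 2.4]
opening: 0.167
```

Call:
apply_moves([
  [0,0,0.5,0],
  [0,0,0.5,0],
])

```text
clock: 17.23
eef_pos: [0.5964, 0.138, 0.1454]
tool_rot: [[0.096, 0.995, 0.0], [0.995, -0.096, 0.0], [0.0, 0.0, -1.0]]
ft_force: [-1.4, -0.3, 3.1]
opening: 0.168
```

Force is sitting level at about 6 N, which matches the seat sinking.

Call:
apply_moves([
  [0,0,0.5,0],
  [0,0,0.5,0],
])

```text
clock: 17.48
eef_pos: [0.5964, 0.1379, 0.1442]
tool_rot: [[0.096, 0.995, 0.0], [0.995, -0.096, 0.0], [0.0, 0.0, -1.0]]
ft_force: [-1.1, 0.1, 3.1]
opening: 0.17
```

Call:
apply_moves([
  [0,0,0.5,0],
  [0,0,0.5,0],
])

```text
clock: 17.73
eef_pos: [0.5964, 0.1379, 0.1432]
tool_rot: [[0.096, 0.995, 0.0], [0.995, -0.096, 0.0], [0.0, 0.0, -1.0]]
ft_force: [-1.0, -0.7, 2.5]
opening: 0.168
```

Call:
apply_moves([
  [0,0,0.5,0],
])

```text
clock: 17.85
eef_pos: [0.5964, 0.1379, 0.1427]
tool_rot: [[0.096, 0.995, 0.0], [0.995, -0.096, 0.0], [0.0, 0.0, -1.0]]
ft_force: [-0.9, 0.4, 2.8]
opening: 0.173
```

Call:
apply_moves([
  [0,0,0.5,0],
])

```text
clock: 17.98
eef_pos: [0.5964, 0.1379, 0.1422]
tool_rot: [[0.096, 0.995, 0.0], [0.995, -0.096, 0.0], [0.0, 0.0, -1.0]]
ft_force: [0.3, -0.1, 2.6]
opening: 0.167
```

Call:
apply_moves([
  [0,0,0.5,0],
])

```text
clock: 18.1
eef_pos: [0.5964, 0.1379, 0.1417]
tool_rot: [[0.096, 0.995, 0.0], [0.995, -0.096, 0.0], [0.0, 0.0, -1.0]]
ft_force: [0.2, -0.1, 3.5]
opening: 0.167
```

```bash
python3 - <<'E'
from fit import *
st()
E
```

```text
t 18.1 p [0.5964 0.1379 0.1417] hd -0.0959 f [ 0.2  -0.08  3.53] m [0.02 0.07 0.04] op 0.167 j [ 0.3   0.63 -0.79  1.72  0.52  1.01 -0.77]
```

Call:
apply_moves([
  [0,0,0.3,0],
])

```text
clock: 18.23
eef_pos: [0.5964, 0.1379, 0.1415]
tool_rot: [[0.096, 0.995, 0.0], [0.995, -0.096, 0.0], [0.0, 0.0, -1.0]]
ft_force: [-1.6, -0.4, 4.8]
opening: 0.169
```

Call:
apply_moves([
  [0,0,0.3,0],
])

```text
clock: 18.35
eef_pos: [0.5964, 0.138, 0.1415]
tool_rot: [[0.096, 0.995, 0.0], [0.995, -0.096, 0.0], [0.0, 0.0, -1.0]]
ft_force: [-1.0, 0.3, 6.5]
opening: 0.169
```

Call:
apply_moves([
  [0,0,0.2,0],
])

```text
clock: 18.48
eef_pos: [0.5965, 0.138, 0.1415]
tool_rot: [[0.096, 0.995, 0.0], [0.995, -0.096, -0.0], [-0.0, 0.0, -1.0]]
ft_force: [-1.1, 0.3, 7.2]
opening: 0.173
```

Call:
apply_moves([
  [0,0,0,0],
])

```text
clock: 18.6
eef_pos: [0.5965, 0.138, 0.1415]
tool_rot: [[0.096, 0.995, 0.001], [0.995, -0.096, -0.0], [-0.0, 0.001, -1.0]]
ft_force: [-1.2, -0.2, 6.3]
opening: 0.171
```

Call:
apply_moves([
  [0,0,-0.6,0],
  [0,0,0,0],
  [0,0,0,0],
], claw=0.5, grip_force=20)

```text
clock: 18.98
eef_pos: [0.5961, 0.1376, 0.1412]
tool_rot: [[0.096, 0.995, -0.001], [0.995, -0.096, -0.0], [-0.0, -0.001, -1.0]]
ft_force: [0.2, 0.5, 0.3]
opening: 0.504
```

Call:
apply_moves([
  [0,0,0,0],
  [0,0,0,0],
])

```text
clock: 19.23
eef_pos: [0.5962, 0.1378, 0.1414]
tool_rot: [[0.096, 0.995, -0.0], [0.995, -0.096, -0.0], [-0.0, -0.0, -1.0]]
ft_force: [-0.3, -0.3, 0.1]
opening: 0.502
```

```bash
python3 - <<'E'
from fit import *
o=st();cap('wrist','w12');cap('scene','s12')
im=cv2.imread('pics/s12.png')[90:240,220:370];cv2.imwrite('pics/s12z.png',cv2.resize(cv2.convertScaleAbs(im,alpha=1.6),(600,600),interpolation=2))
E
```

```text
t 19.23 p [0.5962 0.1378 0.1414] hd -0.096 f [-0.25 -0.32  0.14] m [-0.03  0.02  0.01] op 0.502 j [ 0.3   0.63 -0.79  1.72  0.52  1.01 -0.77]
```

View pics/w12.png

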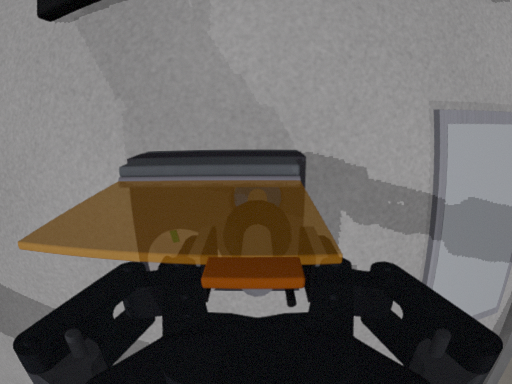

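View pics/s12z.png

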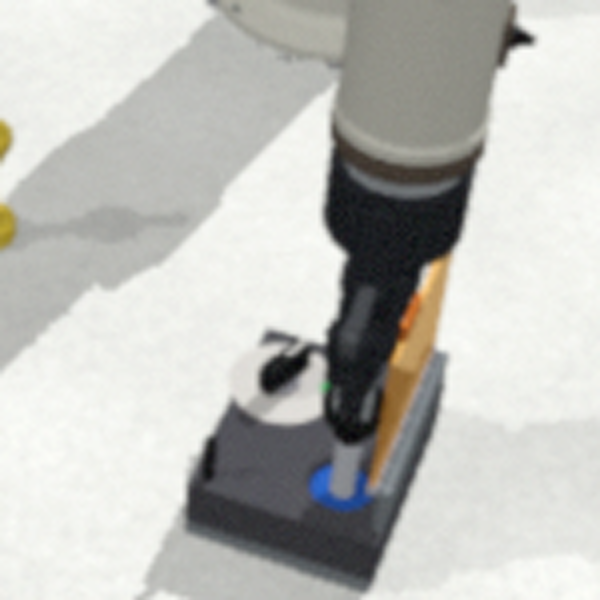

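Call:
apply_moves([
  [0,0,-5,0],
  [0,0,-12,0],
  [0,0,-20,0],
  [0,0,-25,0],
  [0,0,-30,0],
  [-15,-10,-30,0],
  [-20,-20,-20,0],
  [0,0,0,0],
])

```text
clock: 20.32
eef_pos: [0.5635, 0.1051, 0.2867]
tool_rot: [[0.097, 0.995, 0.005], [0.995, -0.097, -0.001], [-0.001, 0.005, -1.0]]
ft_force: [0.3, -0.1, 0.1]
opening: 0.502
```

```bash
python3 - <<'E'
from fit import *
o=st();cap('wrist','w13');cap('scene','s13')
for t,z in(('knob_pointer',.077),('mark',.05),('stay_center',.102)):
    for d in ctrl.mark_of('wrist',t): print(t,np.round(d['at'],1),round(d['p'],2),w2b(atz('wrist',d['at'],z,o),Q).round(1))
im=cv2.imread('pics/s13.png')[90:240,220:370];cv2.imwrite('pics/s13z.png',cv2.resize(cv2.convertScaleAbs(im,alpha=1.6),(600,600),interpolation=2))
E
```

```text
t 20.32 p [0.5635 0.1051 0.2867] hd -0.0974 f [ 0.31 -0.09  0.07] m [ 0.04 -0.04  0.03] op 0.502 j [ 0.46  0.41 -0.91  1.68  0.34  1.22 -0.62]
knob_pointer [224.7 193.2] 0.79 [-34.1 -31.7  77. ]
mark [224.7 166.5] 0.49 [-36.   -3.1  50. ]
stay_center [283.1 144.6] 0.63 [ 34.8  30.7 102. ]
```

View pics/w13.png

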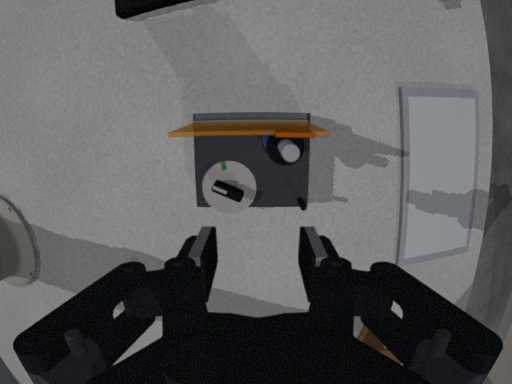

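View pics/s13z.png

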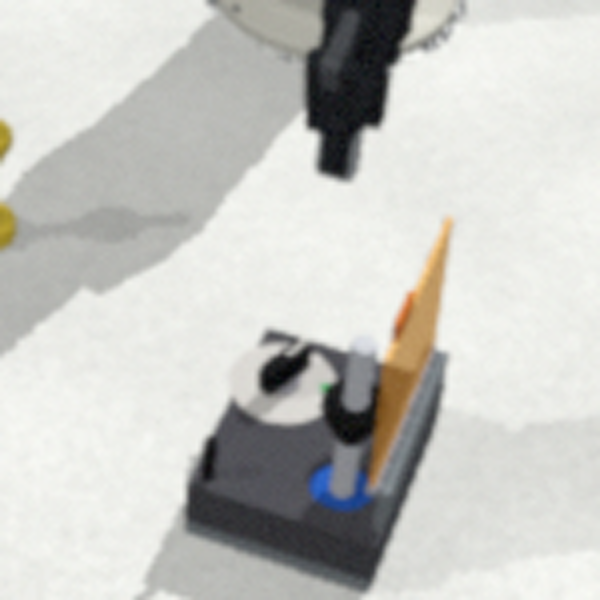

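The guard is resting on the seated stay in both views. The knob is at wrist (228,190) and the green mark at (224,166). I'll zoom in to measure the angles.

```bash
python3 - <<'E'
import cv2
im=cv2.imread('pics/w13.png')[150:220,190:270];cv2.imwrite('pics/w13z.png',cv2.resize(cv2.convertScaleAbs(im,alpha=1.6),(640,560),interpolation=2))
E
```

```text
(no output)
```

View pics/w13z.png

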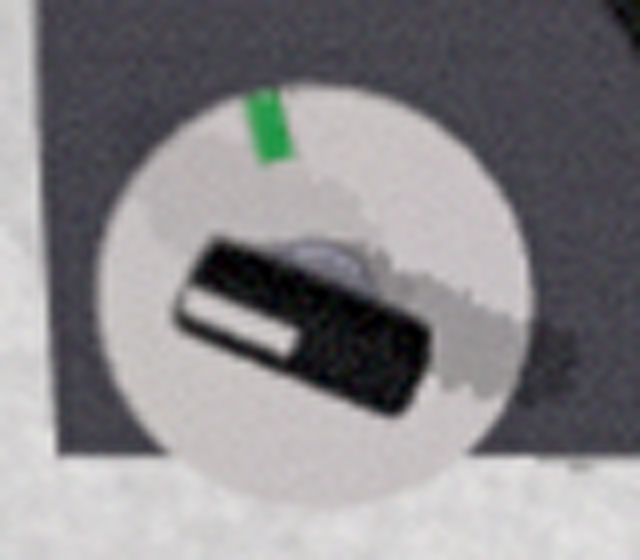

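```bash
python3 - <<'E'
from fit import *
o=ctrl.get_obs();o=dict(o)
def B(c,z):return w2b(atz('wrist',(c[0]/8+190-.44,c[1]/8+150-.44),z,o),Q)
f=lambda a,b:np.arctan2((b-a)[1],-(b-a)[0])
cor=[B(c,.077) for c in [(214,236),(432,322),(396,416),(176,324)]]
print('center',np.mean(cor,0).round(1),'edges',f(cor[1],cor[0]),f(cor[2],cor[3]))
print('white',f(B((297,345),.077),B((185,303),.077)))
disc=np.mean([B((97,295),.052),B((533,295),.052),B((315,82),.052),B((315,508),.052)],0);print('disc',disc)
mi,mo,mm=B((278,160),.0505),B((263,90),.0505),B((270,126),.0505)
print('mark',mm,f(mi,mo),'from disc',f(disc,mm),np.linalg.norm((mm-disc)[:2]),'from nominal',f(np.array([-30,-31,50]),mm))
print(o['eef_pos'],w2b(o['eef_pos'],Q),ang(o['tool_rot']))
E
```

```text
center [-31.6 -25.5  77. ] edges 0.38803974733213314 0.410714393818625
white 0.37073286382914766
disc [-32.58127614 -27.42293166  52.        ]
mark [-39.1924373    0.62509678  50.5       ] 1.383773982139172 from disc 1.339312969082655 28.816650588843743 from nominal 1.2879218540367345
[0.56310818 0.10642109 0.28314177] [ 5.63785091e+00 -3.86889647e-02  2.83141772e+02] -0.09524545582959294
```

```bash
python3 - <<'E'
from fit import *
o=st();im=cap('wrist','w14')
cv2.imwrite('pics/w14z.png',cv2.resize(cv2.convertScaleAbs(cv2.imread('pics/w14.png')[150:220,190:270],alpha=1.6),(640,560),interpolation=2))
E
```

```text
t 20.57 p [0.5631 0.1064 0.2831] hd -0.0952 f [ 0.54 -0.29 -0.2 ] m [-0.03 -0.02 -0.03] op 0.501 j [ 0.46  0.42 -0.9   1.68  0.34  1.22 -0.62]
```

View pics/w14z.png

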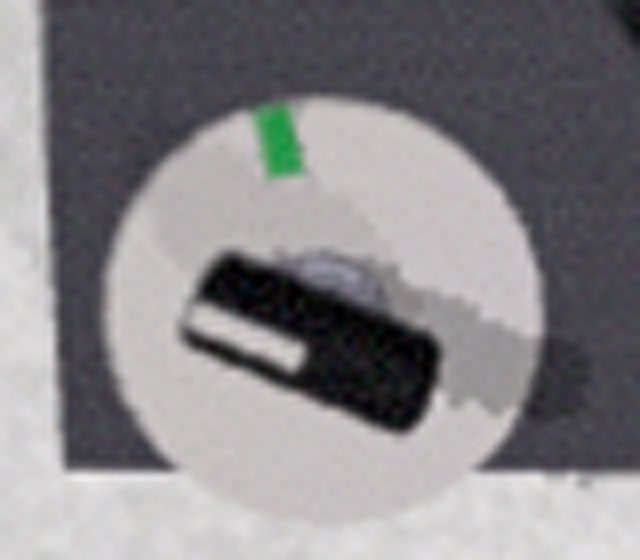

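```bash
python3 - <<'E'
from fit import *
o=ctrl.get_obs()
def B(c,z):return w2b(atz('wrist',(c[0]/8+190-.44,c[1]/8+150-.44),z,o),Q)
f=lambda a,b:np.arctan2((b-a)[1],-(b-a)[0])
cor=[B(c,.077) for c in [(222,248),(441,340),(403,434),(180,340)]]
ctr=np.mean(cor,0);print('center',ctr.round(1),'edges',f(cor[1],cor[0]),f(cor[2],cor[3]))
print('white',f(B((305,357),.077),B((190,316),.077)))
disc=np.mean([B((103,310),.051),B((545,310),.051),B((324,97),.051),B((324,523),.051)],0);print('disc',disc)
mi,mo,mm=B((287,176),.0505),B((271,106),.0505),B((279,140),.0505)
print('mark',mm,f(mi,mo),'from disc',f(disc,mm),np.linalg.norm((mm-disc)[:2]))
k=b2w([ctr[0],ctr[1],77],Q)[0];print('knob world',k,'nominal',b2w((-30,-31,77),Q))
plan([k[0],k[1],.20],1.10,8,o)
E
```

```text
center [-30.7 -28.   77. ] edges 0.4108292560932151 0.414004626379093
white 0.35383615865346607
disc [-31.40176105 -30.17079317  51.        ]
mark [-37.92390138  -1.64507351  50.5       ] 1.3702003907519296 from disc 1.3460193333019737 29.261835155789107
knob world [0.52423299 0.0820924  0.077     ] nominal [[0.5246667  0.07901832 0.077     ]]
[[-3.5, -4.5, 10.4, np.float64(-0.1494)], [-2.8, -5.0, 10.4, np.float64(-0.1494)], [-2.0, -5.4, 10.4, np.float64(-0.1494)], [-1.2, -5.6, 10.4, np.float64(-0.1494)], [-0.3, -5.7, 10.4, np.float64(-0.1494)], [0.5, -5.7, 10.4, np.float64(-0.1494)], [1.4, -5.6, 10.4, np.float64(-0.1494)], [2.2, -5.3, 10.4, np.float64(-0.1494)]] dyaw 1.195
```

Call:
apply_moves([
  [-3.5,-4.5,9,-0.147],
  [-2.8,-5,9,-0.147],
  [-2,-5.4,9,-0.147],
  [-1.2,-5.6,9,-0.147],
  [-0.3,-5.7,9,-0.147],
  [0.5,-5.7,9,-0.147],
  [1.4,-5.6,9,-0.147],
  [2.2,-5.3,9,-0.147],
])

```text
clock: 21.62
eef_pos: [0.5238, 0.0823, 0.2107]
tool_rot: [[-0.885, 0.466, -0.001], [0.466, 0.885, 0.001], [0.001, 0.0, -1.0]]
ft_force: [0.2, 0.7, 0.3]
opening: 0.498
```

Call:
apply_moves([
  [0,0,0,0],
  [0,0,0,0],
  [0,0,0,0],
])

```text
clock: 22.0
eef_pos: [0.5245, 0.0823, 0.2119]
tool_rot: [[-0.881, 0.472, 0.001], [0.472, 0.881, 0.0], [-0.001, 0.001, -1.0]]
ft_force: [-0.1, -0.8, 0.4]
opening: 0.498
```

```bash
python3 - <<'E'
from fit import *
o=st();print(w2b(o['eef_pos'],Q));cap('wrist','w15');print(proj('wrist',o['eef_pos'],o),proj('wrist',b2w((-30,-31,77),Q)[0],o))
E
```

```text
t 22.0 p [0.5245 0.0823 0.2119] hd 1.0788 f [-0.1  -0.82  0.38] m [-0.01 -0.04 -0.06] op 0.498 j [ 0.68  0.53 -1.15  1.86  0.54  1.12  0.41]
[-30.48655563 -27.786678   211.91076584]
[256.689226   242.78491078] [254.10289625 185.04159104]
```

View pics/w15.png

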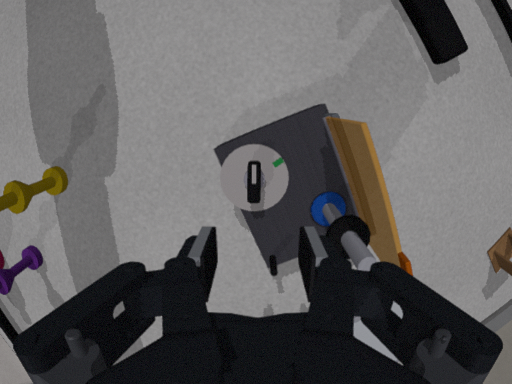

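```bash
python3 - <<'E'
from fit import *
o=ctrl.get_obs()
im=cv2.imread('pics/w15.png');cv2.imwrite('pics/w15z.png',cv2.resize(cv2.convertScaleAbs(im[135:225,210:300],alpha=1.6),(540,540),interpolation=2))
R=o['tool_rot'];
for c in [(254.2,181)]:
    w=atz('wrist',c,.077,o);print(w,w2b(w,Q),(R.T@(w-o['eef_pos'])*1000).round(1))
w=b2w((-30,-31,77),Q)[0];print('nominal',(R.T@(w-o['eef_pos'])*1000).round(1))
E
```

```text
[0.52116886 0.08087598 0.077     ] [-33.65980046 -29.48616328  77.        ] [  2.4  -2.7 134.9]
nominal [ -1.6  -2.7 134.9]
```

View pics/w15z.png

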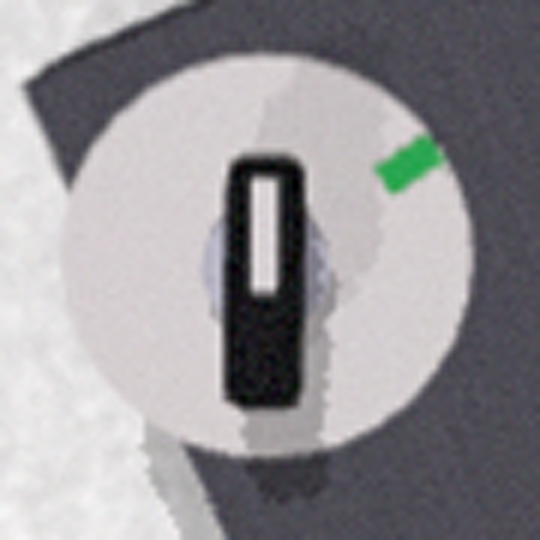

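```bash
python3 - <<'E'
from fit import *
o=ctrl.get_obs();R=o['tool_rot']
def T(c,z):return R.T@(atz('wrist',(c[0]/6+210-.42,c[1]/6+135-.42),z,o)-o['eef_pos'])*1000
f=lambda v:np.arctan2(v[1],v[0])  # tool frame: +x up in image, y right -> clockwise seen from above?
d=np.mean([T(c,.051) for c in [(60,256),(473,256),(266,52),(266,460)]],0)
mm,mi,mo=T((410,164),.0505),T((384,181),.0505),T((437,149),.0505)
b1,b2=T((265,155),.077),T((263,408),.077);w1,w2=T((265,175),.077),T((263,297),.077)
print('disc',d,'mark',mm,'ang',f(mm-d),f(mo-mi),'bar',f(b1-b2),f(w1-w2))
E
```

```text
disc [ 2.09952622e-03 -3.32922152e+00  1.60925496e+02] mark [ 16.61299344  21.60019991 161.42513101] ang 0.9830359332898078 1.0161903304876532 bar 0.011667044989116856 0.019793912483662423
```

Call:
apply_moves([
  [-1.2,-2.7,25,0],
  [0,0,30,0],
  [0,0,30,0],
  [0,0,30,0],
  [0,0,20,0],
  [0,0,10,0],
  [0,0,4,0],
  [0,0,0,0],
])

```text
clock: 23.05
eef_pos: [0.5243, 0.0791, 0.063]
tool_rot: [[-0.882, 0.471, 0.001], [0.471, 0.882, 0.0], [-0.001, 0.0, -1.0]]
ft_force: [0.2, 0.3, 0.7]
opening: 0.498
```

```bash
python3 - <<'E'
from fit import *
o=st();print(w2b(o['eef_pos'],Q));cap('wrist','w16')
E
```

```text
t 23.05 p [0.5243 0.0791 0.063 ] hd 1.0799 f [0.2  0.35 0.65] m [-0.03  0.03  0.05] op 0.498 j [ 0.53  0.71 -0.95  1.96  0.76  0.88  0.24]
[-30.38839213 -31.00240789  62.99948767]
```

View pics/w16.png

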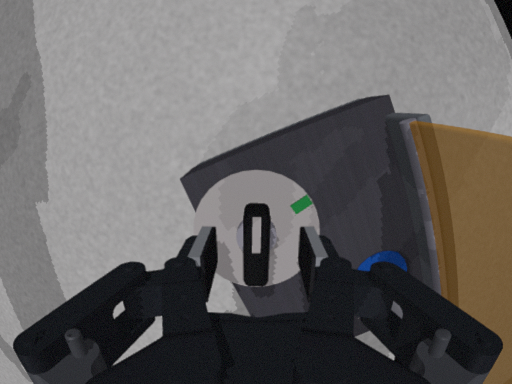

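Call:
apply_moves([
  [0,0,0,0],
  [0,0,0,0],
  [0,0,0,0],
  [0,0,0,0],
], claw=0, grip_force=45)

```text
clock: 23.6
eef_pos: [0.524, 0.0784, 0.0632]
tool_rot: [[-0.882, 0.472, 0.0], [0.472, 0.882, -0.001], [-0.001, -0.001, -1.0]]
ft_force: [-1.7, -1.2, 5.0]
opening: 0.136
```

Call:
apply_moves([
  [0,0,0,0.06],
  [0,0,0,0.08],
  [0,0,0,0.08],
])

```text
clock: 23.98
eef_pos: [0.524, 0.0784, 0.0632]
tool_rot: [[-0.756, 0.654, 0.001], [0.654, 0.756, -0.001], [-0.001, -0.0, -1.0]]
ft_force: [-1.5, -2.2, 4.5]
opening: 0.137
```

```bash
python3 - <<'E'
from fit import *
o=st();print(w2b(o['eef_pos'],Q));cap('wrist','w17')
E
```

```text
t 23.98 p [0.524  0.0784 0.0632] hd 0.8574 f [-1.52 -2.17  4.55] m [-0.27  0.36  0.09] op 0.137 j [ 0.5   0.69 -0.9   1.96  0.72  0.85  0.05]
[-30.57697278 -31.66500104  63.24183412]
```

View pics/w17.png

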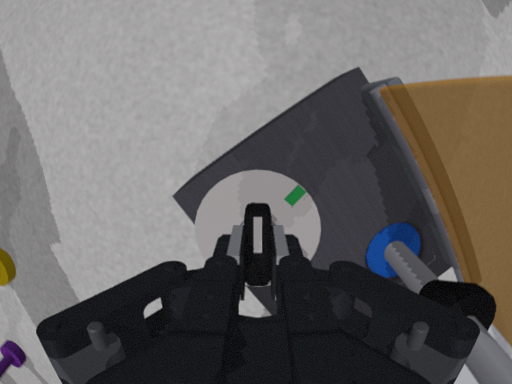

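Call:
apply_moves([
  [0,0,0,0.1],
  [0,0,0,0.1],
  [0,0,0,0.1],
  [0,0,0,0.1],
  [0,0,0,0.1],
  [0,0,0,0.1],
])

```text
clock: 24.78
eef_pos: [0.524, 0.0784, 0.0632]
tool_rot: [[-0.255, 0.967, 0.001], [0.967, 0.255, -0.001], [-0.001, 0.0, -1.0]]
ft_force: [-2.3, -0.8, 6.0]
opening: 0.138
```

```bash
python3 - <<'E'
from fit import *
o=st();print(w2b(o['eef_pos'],Q));cap('wrist','w18');cap('scene','s18')
im=cv2.imread('pics/s18.png')[90:240,220:370];cv2.imwrite('pics/s18z.png',cv2.resize(cv2.convertScaleAbs(im,alpha=1.6),(500,500),interpolation=2))
E
```

```text
t 24.77 p [0.524  0.0784 0.0632] hd 0.258 f [-2.35 -0.84  6.02] m [-0.4   0.33  0.1 ] op 0.138 j [ 0.41  0.63 -0.77  1.96  0.61  0.8  -0.46]
[-30.56799752 -31.63371224  63.2181728 ]
```

View pics/w18.png

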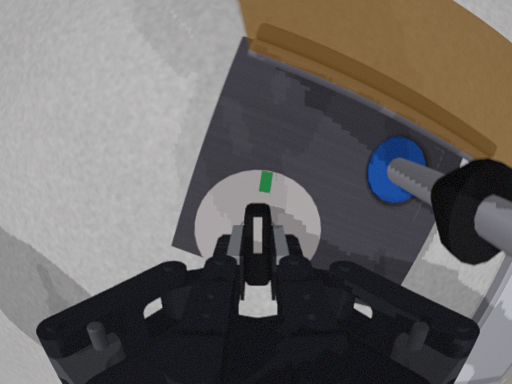

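View pics/s18z.png

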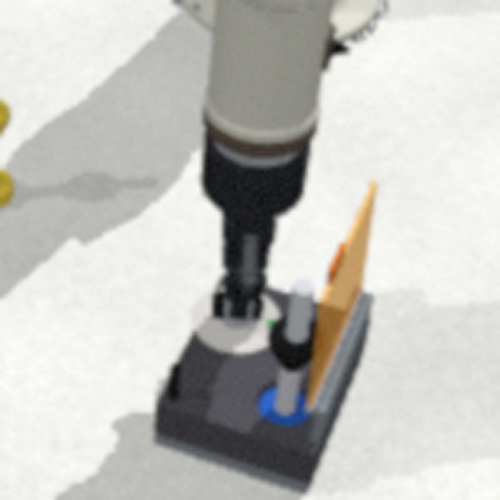

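```bash
python3 - <<'E'
from fit import *
o=ctrl.get_obs();R=o['tool_rot']
im=cv2.imread('pics/w18.png');cv2.imwrite('pics/w18z.png',cv2.resize(cv2.convertScaleAbs(im[160:250,185:330],alpha=1.8),(725,450),interpolation=2))
g=im.astype(int);m=((g[...,1]>g[...,0]+40)&(g[...,1]>g[...,2]+40));ys,xs=np.where(m);print('mark px',xs.mean(),ys.mean(),len(xs))
pts=np.array([R.T@(atz('wrist',(x,y),.0505,o)-o['eef_pos'])*1000 for x,y in zip(xs,ys)])[:,:2]
c=pts.mean(0);u,s,v=np.linalg.svd(pts-c);print('mark tool xy',c,'own angle',np.arctan2(v[0,1],v[0,0])%np.pi,s)
a=m*0
w=(g.min(2)>110);w[:200]=0;w[260:]=0;w[:,:248]=0;w[:,268:]=0;n,l,st_,ce=cv2.connectedComponentsWithStats(w.astype(np.uint8));print(st_[1:],ce[1:])
for k in range(1,n):
    if st_[k,4]>60:
        ys,xs=np.where(l==k);p=np.array([R.T@(atz('wrist',(x,y),.077,o)-o['eef_pos'])*1000 for x,y in zip(xs,ys)])[:,:2];cc=p.mean(0);u,s,v=np.linalg.svd(p-cc);print('white',k,cc,np.arctan2(v[0,1],v[0,0]),s)
E
```

```text
mark px 265.3480392156863 181.6078431372549 204
mark tool xy [30.1556446   3.85223335] own angle 0.13736915079256695 [43.97516358 23.21906221]
[[248 200  20   4  64]
 [253 217   9  36 299]] [[257.5        201.125     ]
 [257.33444816 234.26086957]]
white 1 [27.22811242 -0.36913209] 1.5717300476565539 [21.87059805  3.52089146]
white 2 [10.80599158 -0.46020058] 3.133217868982606 [92.18688576 19.56383637]
```

View pics/w18z.png

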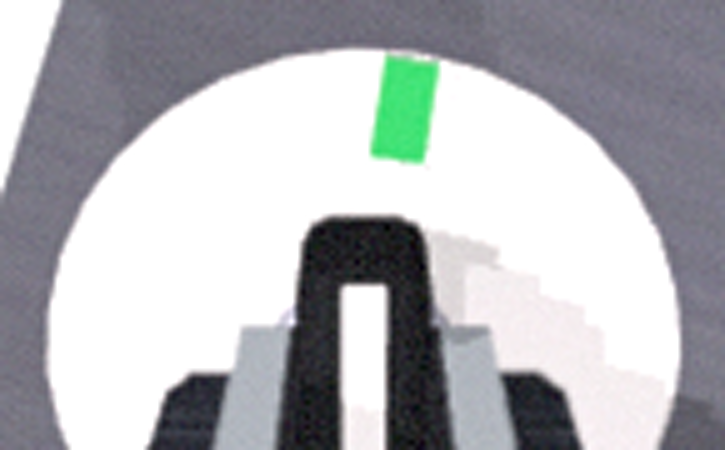

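Call:
apply_moves([
  [0,0,0,0.074],
  [0,0,0,0.074],
  [0,0,0,0],
  [0,0,0,0],
])

```text
clock: 25.38
eef_pos: [0.5241, 0.0784, 0.0632]
tool_rot: [[-0.114, 0.994, 0.001], [0.994, 0.114, -0.001], [-0.001, 0.0, -1.0]]
ft_force: [-2.2, -1.8, 7.2]
opening: 0.143
```

```bash
cat > kn.py <<'E'
from fit import *
def meas(name,tz=.0505):
    o=st();R=o['tool_rot'];cap('wrist',name);g=cv2.imread(f'pics/{name}.png').astype(int)
    cv2.imwrite(f'pics/{name}z.png',cv2.resize(cv2.convertScaleAbs(g.astype(np.uint8)[160:250,185:330],alpha=1.8),(725,450),interpolation=2))
    m=((g[...,1]>g[...,0]+40)&(g[...,1]>g[...,2]+40));ys,xs=np.where(m)
    pts=np.array([R.T@(atz('wrist',(x,y),tz,o)-o['eef_pos'])*1000 for x,y in zip(xs,ys)])[:,:2]
    c=pts.mean(0);v=np.linalg.svd(pts-c)[2];print('mark',c,'own',np.arctan2(v[0,1],v[0,0]),len(xs))
    w=(g.min(2)>110);w[:205]=0;w[260:]=0;w[:,:246]=0;w[:,268:]=0;n,l,s,ce=cv2.connectedComponentsWithStats(w.astype(np.uint8))
    for k in range(1,n):
        if s[k,4]>150:
            ys,xs=np.where(l==k);p=np.array([R.T@(atz('wrist',(x,y),.077,o)-o['eef_pos'])*1000 for x,y in zip(xs,ys)])[:,:2];cc=p.mean(0);v=np.linalg.svd(p-cc)[2];print('white',s[k],cc,np.arctan(v[0,1]/v[0,0]),'lateral err rad',(c[1]-cc[1])/30)
E
python3 -c "
from kn import *
meas('w19')"
```

```text
t 25.38 p [0.5241 0.0784 0.0632] hd 0.114 f [-2.21 -1.8   7.19] m [-0.43  0.43 -0.1 ] op 0.143 j [ 0.38  0.61 -0.74  1.97  0.58  0.79 -0.58]
mark [30.38186627 -0.77160856] own -3.1402430362653706 211
white [254 217   8  36 288] [10.6250974  -0.52046872] 0.000819614644907072 lateral err rad -0.0083713279436844
```

View pics/w19z.png

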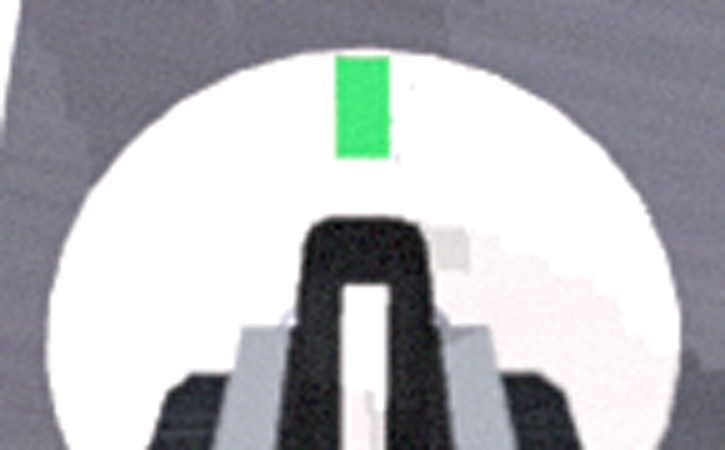

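Call:
apply_moves([
  [0,0,0,0],
  [0,0,0,0],
  [0,0,0,0],
  [0,0,-10,0],
  [0,0,-20,0],
  [0,0,-30,0],
  [0,0,-40,0],
  [0,0,-40,0],
], claw=0.5)

```text
clock: 26.42
eef_pos: [0.5239, 0.0792, 0.2052]
tool_rot: [[-0.112, 0.994, 0.001], [0.994, 0.112, 0.0], [-0.0, 0.001, -1.0]]
ft_force: [1.4, 0.2, -0.2]
opening: 0.5
```

Call:
apply_moves([
  [-20,0,-30,0],
  [-30,0,-30,0],
  [-30,0,0,0],
  [0,0,0,0],
  [0,0,0,0],
  [0,0,0,0],
])

```text
clock: 27.18
eef_pos: [0.5325, 0.0009, 0.2628]
tool_rot: [[-0.114, 0.993, 0.0], [0.993, 0.114, 0.0], [0.0, 0.0, -1.0]]
ft_force: [-0.4, 0.0, -0.5]
opening: 0.499
```

```bash
python3 - <<'E'
from fit import *
o=st();cap('wrist','w20');cap('scene','s20');cap('top','t20')
im=cv2.imread('pics/s20.png')[90:240,220:370];a=cv2.resize(cv2.convertScaleAbs(im,alpha=1.6),(500,500),interpolation=2)
cv2.imwrite('pics/s20z.png',a)
im=cv2.imread('pics/w20.png')[60:200,150:350];cv2.imwrite('pics/w20z.png',cv2.resize(cv2.convertScaleAbs(im,alpha=1.5),(800,560),interpolation=2))
E
```

```text
t 27.18 p [0.5325 0.0009 0.2628] hd 0.1142 f [-0.35  0.04 -0.49] m [0.   0.02 0.  ] op 0.499 j [ 0.69  0.35 -0.92  1.8   0.3   1.14 -0.21]
```

View pics/s20z.png

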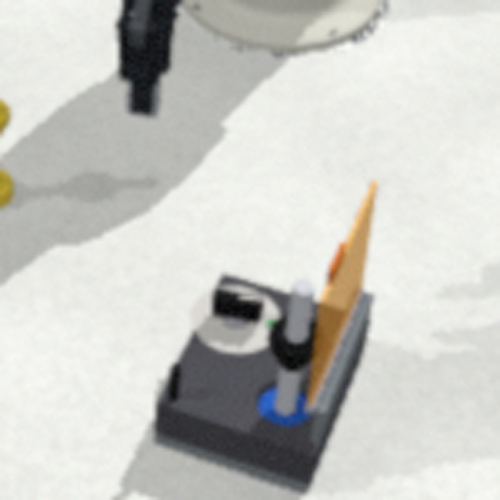

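View pics/w20z.png

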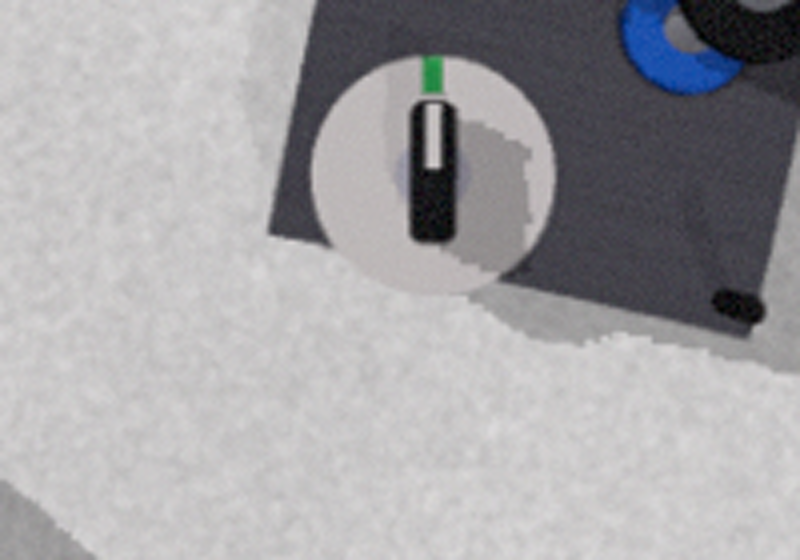

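View pics/s20.png

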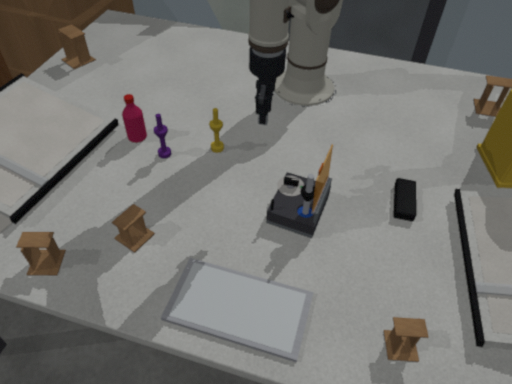

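The pointer, the mark and the disc centre all line up at crop column about 432. The guard is resting on the seated stay, the hand is clear, and the bystanders look unmoved. Handing in.

```bash
python3 -c "
from workcell import ctrl
print(ctrl.sign_off(), ctrl.get_obs()['clock'])"
```

```text
the job is handed in; nothing more can be done
the job is handed in; nothing more can be done
```

The job is done and was handed in at about 27 s of the 64 s limit.

- **Guard and stay:** I gripped the blue-footed stay by its bare stem and hooked its foot under the tab. I swung the guard up, then lowered the foot into the socket. The seat sank for about 6 mm at roughly 6 N. Then the foot stopped moving while the contact force rose to about 10 N, so I took it as bottomed and let go. The highest wrist reading during the press was 7.2 N, against the 20 N that cracks the seat.
- **Knob:** With the guard propped, I turned the knob clockwise about 0.97 rad. While still gripped, the pointer was within about 0.01 rad of the green mark, and the picture after release showed it still lined up.
- **Last checks:** In the last pictures the guard leaned on the stay's bumper, the foot sat below deck level, and the hand was clear with about zero force. The bottle, cardboard model and pencil case looked unmoved by eye; I did not measure them.
- **Disagreement:** The wrist camera read positions about 3 mm too far along one of the tool's axes compared with my other measurements. I corrected for this when aligning over the knob.

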